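# Restock the reagent bottle lane first-in-first-out

## Task

Restock the bottle lane so that the oldest stock is used first. First bring the old bottles already in the lane forward until they stand together against the front stop, and draw the lane's follower back fully home against its rear end; then tip the loose lid of the stock tub up by the tab at its end, lift it off, and stand every bottle from the tub upright in the lane behind the old ones. Finish by running the follower forward until the whole row is closed up without gaps between front stop and follower, and put the lid back on the empty tub, fully down on its ledge; leave the other things on the bench alone.

Things in the scene. Friction and masses are not known exactly. Their poses are not given: they have to be found in the camera images.
- lane_front (a point): Bench lane (fixed) for one row of bottles: white floor 6 mm thick, aluminium side rails 34 mm high above the bench, 68 mm clear between them, 391 mm long outside. Point: on the floor's upper face, midway between the rails, at the inner face of the front stop (34 mm high). x runs along the lane from front stop to rear, y across, z up. A follower slides behind the bottles
- follower (a joint): slide of the follower carriage, m: 0 = fully home at the rear, its face then 345 mm from the front stop; grows as it runs forward, to 0.300 at most (face to front stop = 0.345 minus this value). It stays where it is left; about 2 N of friction
- follower_grip (a point): grip point of the follower, 90 mm above the lane floor and 15 mm behind its face: an upright fin 12 mm thick across the lane, 22 mm long along it, top 106 mm above the lane floor. The plate in front of it is 62 mm wide and 60 mm high above the lane floor; axes as the lane's
- follower_face (a point): centre of the follower's flat front face, which pushes the bottles; 30 mm above the lane floor, axes as the lane's
- tub: White stock tub (fixed), 210x74 mm, walls 84 mm high, 3 mm thick; three cells along x, 66x68 mm, centres at x = -69, 0, +69 mm, cell floor 4 mm above the bench, dividers 59 mm high; bottle caps stand out above the walls, some cells may be empty. A ledge 14 mm wide round it, upper face 70 mm above the bench, carries the lid. Origin: centre of its underside, x along it, z up
- lid_centre (a point): deep grey lid sitting loosely over the tub's rim (5 mm play each side): 226x90 mm outside, 54 mm high without tab, walls 3 mm, 0.14 kg, open below. Point: its middle, 27 mm above the skirt's lower edge (97 mm above the tub's underside when seated); x along it, z up. Put down, it lies flat on its skirt; the bench beyond and between lane and tub has room for it
- lid_tab (a point): grip point of the lid's tab: upright fin at the -x end of the lid's top, 85 mm from the lid's middle, 12 mm thick across the lid (15 mm at the bead on top), 36 mm long, standing 34 mm above the top; the point is 20 mm above the top, 74 mm above the skirt's lower edge; axes as the lid's
- old_1_centre (a point): old stock, in the lane from the start nearer the front (may be absent): amber screw-cap bottle, 58 mm diameter, 112 mm tall, 0.22 kg (all alike). Point: on its axis, 56 mm above its base, z up when it stands. Straight body, then a shoulder, and a cap 34 mm across from 88 to 112 mm above the base that can be gripped from above
- old_2_centre (a point): old stock, in the lane from the start nearer the rear (may be absent): amber screw-cap bottle, 58 mm diameter, 112 mm tall, 0.22 kg (all alike). Point: on its axis, 56 mm above its base, z up when it stands. Straight body, then a shoulder, and a cap 34 mm across from 88 to 112 mm above the base that can be gripped from above
- new_1_centre (a point): new stock, in a cell of the tub at the start (may be absent): amber screw-cap bottle, 58 mm diameter, 112 mm tall, 0.22 kg (all alike). Point: on its axis, 56 mm above its base, z up when it stands. Straight body, then a shoulder, and a cap 34 mm across from 88 to 112 mm above the base that can be gripped from above
- new_2_centre (a point): new stock, in a cell of the tub at the start (may be absent): amber screw-cap bottle, 58 mm diameter, 112 mm tall, 0.22 kg (all alike). Point: on its axis, 56 mm above its base, z up when it stands. Straight body, then a shoulder, and a cap 34 mm across from 88 to 112 mm above the base that can be gripped from above
- new_3_centre (a point): new stock, in a cell of the tub at the start (may be absent): amber screw-cap bottle, 58 mm diameter, 112 mm tall, 0.22 kg (all alike). Point: on its axis, 56 mm above its base, z up when it stands. Straight body, then a shoulder, and a cap 34 mm across from 88 to 112 mm above the base that can be gripped from above
- film_box: white carton 55x120x50 mm on the bench; leave alone. Origin: centre of its underside
- beaker: clear beaker 59 mm across, 70 mm tall; leave alone. Origin: centre of its underside
- wash_bottle: white squeeze bottle with a bent spout, 196 mm tall; leave alone. Origin: centre of its underside
Not all that is in view belongs to the job. Leave any pink look-alike of the part that bears old_2_centre alone. Leave any purple look-alike of the part that bears old_1_centre alone.

How it is judged:
On the way, in this order (a step that is already met when the one before it is completed fails the run):
1. the old bottles stand together against the front stop, and the follower is fully home at the rear, while the new bottles are still in the tub (angle between each of old_1_centre, old_2_centre's own z axis and vertical below 0.15 rad and z of each of old_1_centre, old_2_centre in the frame of lane_front below 0.066 m and y of old_1_centre in the frame of lane_front between -0.01 and 0.01 m and y of old_2_centre in the frame of lane_front between -0.01 and 0.01 m and x of any of old_1_centre, old_2_centre in the frame of lane_front below 0.041 m and x of each of old_1_centre, old_2_centre in the frame of lane_front below 0.102 m and value of joint follower below 0.008 m and horizontal distance between each of new_1_centre, new_2_centre, new_3_centre and tub below 0.12 m), for 0.2 s.
2. the lid is tipped up at one end over the tub (angle between lid_centre's own z axis and vertical above 0.12 rad and horizontal distance between lid_centre and tub below 0.1 m), for 0.05 s.
3. every new bottle stands upright on the lane floor behind the old ones (angle between each of old_1_centre, old_2_centre, new_1_centre, new_2_centre, new_3_centre's own z axis and vertical below 0.15 rad and z of each of old_1_centre, old_2_centre, new_1_centre, new_2_centre, new_3_centre in the frame of lane_front below 0.066 m and y of old_1_centre in the frame of lane_front between -0.01 and 0.01 m and y of old_2_centre in the frame of lane_front between -0.01 and 0.01 m and x of any of old_1_centre, old_2_centre in the frame of lane_front below 0.041 m and x of each of old_1_centre, old_2_centre in the frame of lane_front below 0.102 m and y of new_1_centre in the frame of lane_front between -0.01 and 0.01 m and x of new_1_centre in the frame of lane_front between 0.065 and 0.345 m and y of new_2_centre in the frame of lane_front between -0.01 and 0.01 m and x of new_2_centre in the frame of lane_front between 0.065 and 0.345 m and y of new_3_centre in the frame of lane_front between -0.01 and 0.01 m and x of new_3_centre in the frame of lane_front between 0.065 and 0.345 m), for 0.2 s.
At the end, for the whole second after the job is handed in: All bottles upright in the lane: old ones foremost (first within 12 mm of the front stop, second within 15 mm of its place), new ones behind, gaps under 8 mm, follower within 9 mm of the last; lid level on the tub's ledge, within 10 mm of its middle and 0.15 rad (all of step 3 and horizontal distance between any of new_1_centre, new_2_centre, new_3_centre and follower_face below 0.038 m and (horizontal distance between any of new_1_centre, new_2_centre, new_3_centre and old_1_centre below 0.066 m or horizontal distance between any of new_1_centre, new_2_centre, new_3_centre and old_2_centre below 0.066 m) and (horizontal distance between new_1_centre and new_2_centre below 0.066 m or horizontal distance between new_1_centre and new_3_centre below 0.066 m) and (horizontal distance between new_2_centre and new_1_centre below 0.066 m or horizontal distance between new_2_centre and new_3_centre below 0.066 m) and (horizontal distance between new_3_centre and new_1_centre below 0.066 m or horizontal distance between new_3_centre and new_2_centre below 0.066 m) and horizontal distance between lid_centre and tub below 0.01 m and z of lid_centre in the frame of tub between 0.093 and 0.101 m and angle between lid_centre's own z axis and vertical below 0.05 rad and angle between the x axis of lid_centre and the x axis of tub, either way round below 0.15 rad); the robot touches nothing.
It fails at once if the film box is disturbed (moved more than 3 cm) (distance of film_box from where it was at the start of the episode above 0.03 m).
It fails at once if the beaker is disturbed (moved more than 3 cm) (distance of beaker from where it was at the start of the episode above 0.03 m).
It fails at once if the wash bottle is disturbed (moved more than 3 cm) (distance of wash_bottle from where it was at the start of the episode above 0.03 m).
It fails at once if a bottle is knocked over (angle between any of old_1_centre, old_2_centre, new_1_centre, new_2_centre, new_3_centre's own z axis and vertical above 0.9 rad).
Of old_1, old_2 only 1 to 2 are there at a start; the rules pass over those that are not, and their reading is None.
Of new_1, new_2, new_3 only 2 to 3 are there at a start; the rules pass over those that are not, and their reading is None.
At some moment in a run one of lid may be knocked a few centimetres aside while the robot is not near it.
It also fails if it takes over 200 s, if anything falls off the work surface, if the arm or the gripper's body presses on something with over 40 N, if the wrist force passes 120 N, or if a joint passes its speed limit or range.

## Robot

A 6-joint arm with a two-finger parallel gripper is mounted at the origin on the work surface; the furniture and walls round the work are solid. World frame = base frame: x ahead of the robot, y to its left, z up, the work surface at z = 0. Lengths are in m, angles in rad, forces in N, time in s.
With the tool pointing down it reaches from about 0.375 to 0.9 m from the base axis. Payload 3.1 kg.
Tool frame: the origin (TCP) lies midway between the tips of the shut fingers; the grasp point (between the pads) lies 19 mm behind it (grip_depth is the distance from the TCP to the grasp point, in m); y points along the fingers, z is the direction in which the jaws open and shut, and the axes are right-handed (so a half turn about y gives the same grasp; the last joint's range is limited). The gripper opens to 85 mm and grips with 20 to 120 N. Pads are 22 mm wide; open, the fingers measure 114 mm over their backs; the gripper's body (76 mm by 85 mm) begins 54 mm behind the grasp point. The pads swing forward as they close: fully open they stand 13 mm farther back than shut.
Start: joints at [1.056, 0.527, 1.433, -0, 1.181, -0.178], TCP at [0.207, 0.59, 0.231] pointing down, gripper open.
Joint ranges: [-3.08, 3.08], [-0.75, 2.2], [0.22, 2.44], [-1.43, 4.57], [0, 2.65], [-2.85, 2.85]. Speed limits (rad/s): [2.79, 2.79, 3.14, 3.14, 3.14, 3.14].

## Interface

Orientations are given as a unit quaternion [x, y, z, w].
In Python, from station import sense, snapshot, camera_model, sign_off, grip_depth gives the robot as it stands.
- The arm moves only by the tool play_rows, never from a script. Its argument "deltas" is a list of rows, each a list of 6 numbers: the shift along the tool's x, y, z in m, then the turn, a rotation vector about the tool's x, y, z in rad. A call has 1 to 12 rows; each row is the pose to reach, as a shift and turn from the pose commanded when the call began, along the tool's axes at that moment; what a row does not reach only later rows make up. A row lasts 1/10 s, in which the tool goes at most 50 mm and 8.59 degrees, less where a joint would pass 70% of its speed; a pose out of reach is approached as far as the arm can. A call with a gripper value outside its range is refused whole. "gripper" is the finger opening in m, from 0 to 0.0854, set as the call begins (left out, the last holds). The fingers move at their own pace and stop on an object; "force" is the grip in N (left out, the last holds). Time passes only in rows, so rows that repeat a pose let the fingers close. It gives the time, the measured TCP pose, the force and the opening at its end, in the units of the state.
- sense(): the state, without advancing time (a new reading comes with each control period).
- snapshot(name): name is "side" or "top" or "wrist"; returns the picture (400x640x3 uint8, red, green, blue); there is no depth.
- camera_model(name): a dict with "fx", "fy", "cx", "cy" (pixels), "camera_from_world" (4x4, takes a point from world to camera coordinates). Camera axes: x right, y up, looking along -z (the intrinsics and any distortion apply to the point x, -y, -z); pixel columns grow to the right and rows downward; lengths in m; the calibration is good to about 2 mm. A picture is of the moment at which its call begins: read the wrist's pose just before it. camera_model takes no time and is no camera call; for the wrist camera it gives the pose at the moment of the call.
- sign_off(): hands the job in, once; it reports no verdict.
The state is a dict: "t": time; "q": joint angles; "qd": joint speeds; "tau": joint torques, N m; "tcp_pos": TCP position; "tool_rot": TCP orientation; "force": force on the tool from outside, world axes, zero at the start; "ft_torque": the same for the moment, N m; "finger_gap": opening from 0.0 (shut) to 1.0 (fully open).
Only numpy, scipy, OpenCV 4.12 (cv2) and the standard library are available. Lean on these libraries where they do the work, as an engineer would, in place of code of your own. Each camera call takes 0.05 s, during which the arm holds its last target.

## Working session

There is one attempt and no reset: what is moved stays moved. The work goes in short steps, Python scripts to look and compute and a tool call to move; the robot and the scene stay as the last step left them, time stands still between calls to the robot, and variables do not carry over. Pictures are saved under pics/ and viewed, and the job is handed in when it is done.

Besides the shell and the picture viewer there is one more tool, called after "Call:" as a command line: name --pt "numbers of a row" for each row, then --argument value for the rest. play_rows: Moves the arm, as the interface text tells. Its arguments: {"type":"object","properties":{"deltas":{"type":"array"},"gripper":{"type":"number"},"force":{"type":"number"}},"required":["deltas"]}

```bash
ls; mkdir -p pics; python3 - <<'E'
from station import *
import cv2
s=sense();print(s)
print(grip_depth if not callable(grip_depth) else grip_depth())
for n in ["side","top","wrist"]:
    im=snapshot(n);cv2.imwrite(f"pics/{n}0.png",im[:,:,::-1]);print(n,camera_model(n))
E
```

```text
pics
{'t': 0.0, 'q': array([ 1.05548126e+00,  5.28449457e-01,  1.43393532e+00,  8.99464761e-07,
        1.18138931e+00, -1.78539023e-01]), 'qd': array([-1.88571355e-03, -7.89428229e-04,  1.54305866e-03, -1.09448917e-05,
       -1.78083726e-03, -4.87615054e-05]), 'tau': array([ 1.77172446e-03, -4.42366469e+01, -1.78024936e+01, -9.15125179e-05,
        8.59327381e-03, -2.58409480e-07]), 'tcp_pos': array([0.20615803, 0.58924668, 0.23033338]), 'tool_rot': array([ 0.69783038, -0.11876898,  0.11824396, -0.69637997]), 'force': array([-0.52596312, -0.57777724,  0.38205697]), 'ft_torque': array([-0.02245993,  0.04475541,  0.01541206]), 'finger_gap': 0.9970397955509016}
0.0187
side {'fx': 476.1578811681192, 'fy': 476.1578811681192, 'cx': 313.6117929412519, 'cy': 200.4096343719764, 'camera_from_world': array([[ 0.76393927, -0.64528368,  0.00240124, -0.38013346],
       [ 0.33116661,  0.39525029,  0.85679979, -0.28639774],
       [-0.55382801, -0.6537478 ,  0.51564363, -1.10824109],
       [ 0.        ,  0.        ,  0.        ,  1.        ]])}
top {'fx': 422.64905249445445, 'fy': 422.64905249445445, 'cx': 319.2094448099263, 'cy': 195.85786261456667, 'camera_from_world': array([[-8.36175285e-04, -9.99962650e-01,  8.60224902e-03,
         4.72064950e-02],
       [ 9.92269391e-01,  2.37857252e-04,  1.24102372e-01,
        -5.60313440e-01],
       [-1.24099783e-01,  8.63951973e-03,  9.92232131e-01,
        -1.19240489e+00],
       [ 0.00000000e+00,  0.00000000e+00,  0.00000000e+00,
         1.00000000e+00]])}
wrist {'fx': 287.3048117040324, 'fy': 287.3048117040324, 'cx': 311.5874716877872, 'cy': 201.139307136941, 'camera_from_world': array([[ 0.33014172,  0.94393073, -0.0011011 , -0.62405849],
       [-0.8974428 ,  0.31352048, -0.31032456,  0.04122673],
       [-0.29257967,  0.10343926,  0.95063003, -0.38019668],
       [ 0.        ,  0.        ,  0.        ,  1.        ]])}
```

View pics/side0.png

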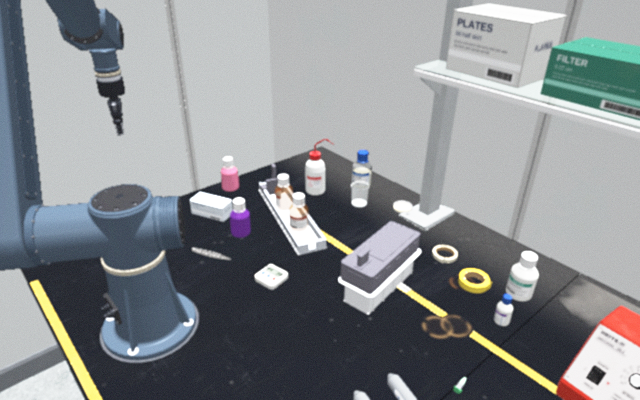

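View pics/top0.png

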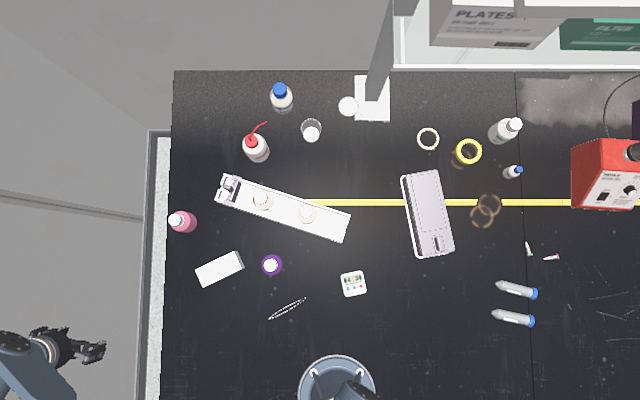

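View pics/wrist0.png

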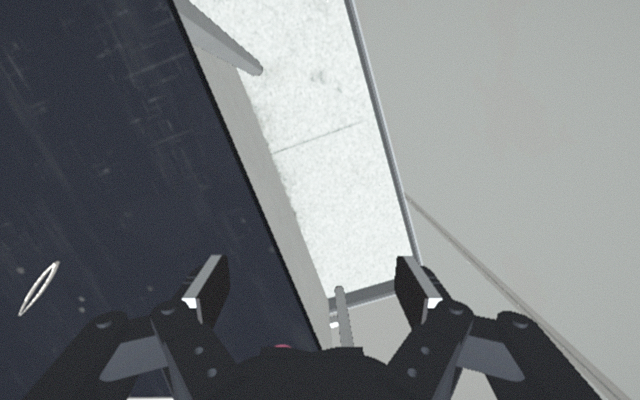

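```bash
python3 - <<'E'
import cv2
t=cv2.imread("pics/top0.png");s=cv2.imread("pics/side0.png")
cv2.imwrite("pics/c1.png",cv2.resize(t[160:250,205:360],None,fx=5,fy=5,interpolation=cv2.INTER_CUBIC))
cv2.imwrite("pics/c2.png",cv2.resize(t[160:270,390:470],None,fx=5,fy=5,interpolation=cv2.INTER_CUBIC))
cv2.imwrite("pics/c3.png",cv2.resize(s[155:265,215:375],None,fx=5,fy=5,interpolation=cv2.INTER_CUBIC))
E
```

```text
(no output)
```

View pics/c1.png

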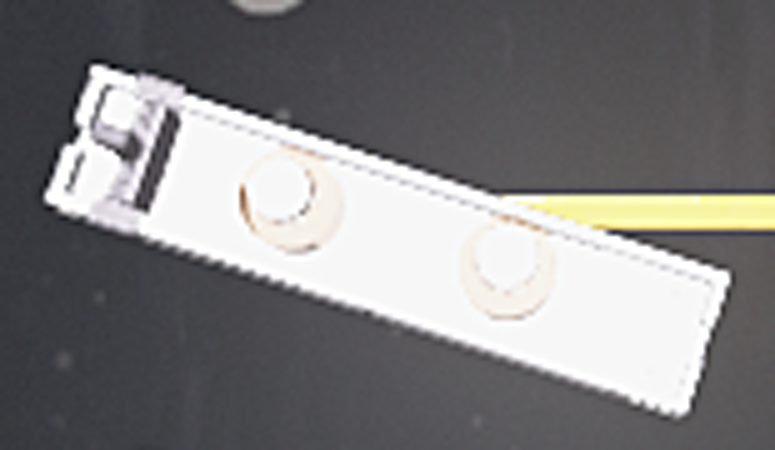

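View pics/c2.png

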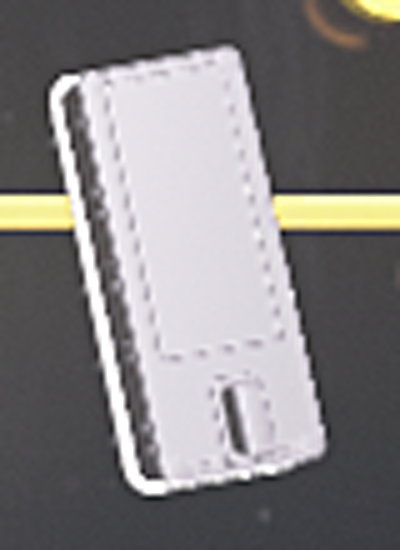

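View pics/c3.png

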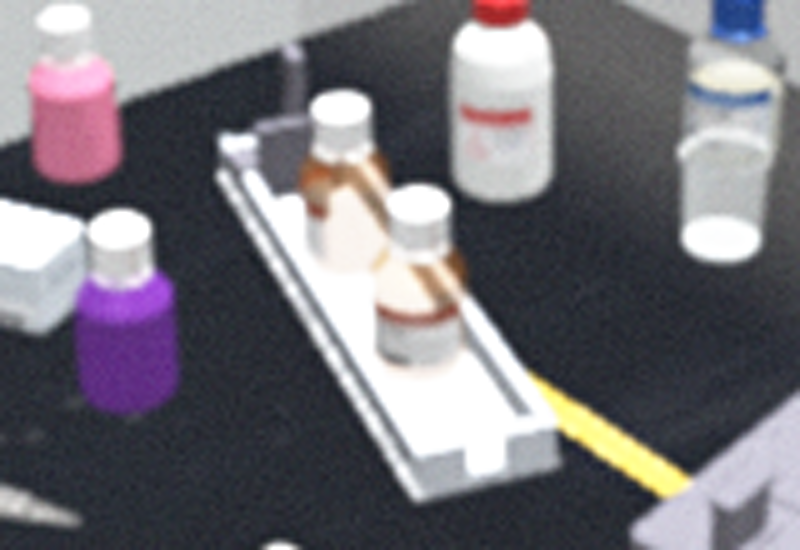

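```bash
cat > h.py <<'E'
import numpy as np,cv2
from station import *
from scipy.spatial.transform import Rotation as R
def ray(n,px,cm=None):
    c=cm or camera_model(n);T=c["camera_from_world"]
    d=np.array([(px[0]-c["cx"])/c["fx"],-(px[1]-c["cy"])/c["fy"],-1.0])
    return -T[:3,:3].T@T[:3,3], T[:3,:3].T@d
def onz(n,px,z,cm=None):
    o,d=ray(n,px,cm);return o+d*(z-o[2])/d[2]
def proj(n,p,cm=None):
    c=cm or camera_model(n);T=c["camera_from_world"]
    q=T[:3,:3]@np.asarray(p)+T[:3,3]
    return np.array([c["cx"]-c["fx"]*q[0]/q[2],c["cy"]+c["fy"]*q[1]/q[2]])
def tri(m):
    A=[];b=[]
    for n,px in m:
        o,d=ray(n,px);d/=np.linalg.norm(d);P=np.eye(3)-np.outer(d,d);A.append(P);b.append(P@o)
    x=np.linalg.lstsq(np.vstack(A),np.hstack(b),rcond=None)[0];return x
def shot(n,f,box=None,k=1):
    im=snapshot(n)[:,:,::-1].copy()
    if box: im=im[box[1]:box[3],box[0]:box[2]]
    if k!=1: im=cv2.resize(im,None,fx=k,fy=k,interpolation=cv2.INTER_CUBIC)
    cv2.imwrite(f"pics/{f}.png",im)
E
python3 - <<'E'
from h import *
np.set_printoptions(precision=4,suppress=True)
f=lambda u,v:(205+(u-2)/5,160+(v-2)/5)
g=lambda u,v:(390+(u-2)/5,160+(v-2)/5)
s=lambda u,v:(215+(u-2)/5,155+(v-2)/5)
for nm,p in dict(RL=(95,66),RR=(45,200),FL=(732,270),FR=(685,415)).items():print(nm,onz("top",f(*p),.034),onz("top",f(*p),0))
print("cap1",onz("top",f(508,253),.118),"side",onz("side",s(420,200),.118))
print("cap2",onz("top",f(280,190),.118),"side",onz("side",s(342,106),.118))
print("lane front side corners",onz("side",s(555,440),.034),onz("side",s(416,478),.034), onz("side",s(218,165),.034))
# lid top corners
for p in [(85,70),(235,45),(325,445),(160,470)]:print("lid top",onz("top",g(*p),.124))
# ledge
for p in [(55,85),(130,490)]:print("ledge",onz("top",g(*p),.07))
print("tab top",onz("top",g(245,385),.158),onz("top",g(255,450),.158))
E
```

```text
RL [0.6282 0.3261 0.034 ] [0.6343 0.3336 0.    ]
RR [0.5494 0.3529 0.034 ] [0.5534 0.3611 0.    ]
FL [ 0.5087 -0.0449  0.034 ] [ 0.5115 -0.0477  0.    ]
FR [ 0.4254 -0.017   0.034 ] [ 0.4259 -0.0191  0.    ]
cap1 [0.511  0.0828 0.118 ] side [0.5107 0.0836 0.118 ]
cap2 [0.5451 0.206  0.118 ] side [0.5459 0.2055 0.118 ]
lane front side corners [ 0.4919 -0.0583  0.034 ] [ 0.4109 -0.0359  0.034 ] [0.525  0.3193 0.034 ]
lid top [ 0.6101 -0.1893  0.124 ]
lid top [ 0.6239 -0.2714  0.124 ]
lid top [ 0.4081 -0.3117  0.124 ]
lid top [ 0.395  -0.2235  0.124 ]
ledge [ 0.6111 -0.1839  0.07  ]
ledge [ 0.3834 -0.2199  0.07  ]
tab top [ 0.4389 -0.2604  0.158 ] [ 0.4055 -0.2643  0.158 ]
```

```bash
cat >> h.py <<'E'
np.set_printoptions(precision=4,suppress=True)
def Rl(ang): # tool x along heading ang, tool y down
    x=np.array([np.cos(ang),np.sin(ang),0]);y=np.array([0,0,-1.]);return np.stack([x,y,np.cross(x,y)],1)
def delta(pos,ang=None,Rt=None,tool=None):
    s=sense();R0=R.from_quat(s["tool_rot"]).as_matrix()
    Rt=Rl(ang) if Rt is None else Rt
    d=R0.T@(np.asarray(pos)-s["tcp_pos"]);w=R.from_matrix(R0.T@Rt).as_rotvec()
    return np.r_[d,w]
E
python3 - <<'E'
from h import *
s=sense();print(R.from_quat(s["tool_rot"]).as_matrix())
print("lane ang",np.arctan2(.950,.3123))
# wash bottle cap top red ; side/top
print("wash",tri([("top",(250,142)),("side",(315,156))]), onz("top",(256,158),0), onz("side",(315,192),0))
print("beaker",onz("top",(311,138),0),onz("side",(359,204),0))
print("spout",tri([("top",(266,123)),("side",(332,142))]))
print(delta((.55,.30,.30),1.253))
E
```

```text
[[ 0.9438 -0.0008  0.3304]
 [-0.3304 -0.0015  0.9438]
 [-0.0003 -1.     -0.0017]]
lane ang 1.2531883031718887
wash [0.6982 0.2346 0.1281] [0.6797 0.2373 0.    ] [0.6895 0.2199 0.    ]
beaker [0.7418 0.0715 0.    ] [0.7495 0.0667 0.    ]
spout [0.7321 0.1863 0.1858]
[ 0.4201 -0.0693 -0.1597  0.0011 -1.5898 -0.0015]
```

```bash
python3 - <<'E'
from h import *
print(delta((.55,.26,.27),np.radians(-108.2)))
E
```

```text
[ 0.4333 -0.0392 -0.1974  0.0015  1.5517  0.0011]
```

Call:
play_rows --pt "0.433 -0.04 -0.197 0.0015 1.5517 0" --pt "0.433 -0.04 -0.197 0.0015 1.5517 0" --pt "0.433 -0.04 -0.197 0.0015 1.5517 0" --pt "0.433 -0.04 -0.197 0.0015 1.5517 0" --pt "0.433 -0.04 -0.197 0.0015 1.5517 0" --pt "0.433 -0.04 -0.197 0.0015 1.5517 0" --pt "0.433 -0.04 -0.197 0.0015 1.5517 0" --pt "0.433 -0.04 -0.197 0.0015 1.5517 0" --pt "0.433 -0.04 -0.197 0.0015 1.5517 0" --pt "0.433 -0.04 -0.197 0.0015 1.5517 0" --pt "0.433 -0.04 -0.197 0.0015 1.5517 0" --pt "0.433 -0.04 -0.197 0.0015 1.5517 0"

```text
t: 1.35
tcp_pos: [0.5506, 0.2597, 0.2708]
tool_rot: [-0.414, 0.573, -0.573, 0.414]
force: [-0.2, -0.2, -0.5]
finger_gap: 0.997
```

```bash
python3 - <<'E'
from h import *
s=sense();print(s["t"],s["tcp_pos"],s["q"]);print(delta((.55,.26,.27),np.radians(-108.2)))
shot("wrist","w1")
E
```

```text
1.35 [0.5506 0.2597 0.2708] [0.2572 0.4641 1.4296 0.0004 1.2476 0.5768]
[-0.0001  0.0008 -0.0007 -0.0001 -0.0021 -0.0005]
```

View pics/w1.png

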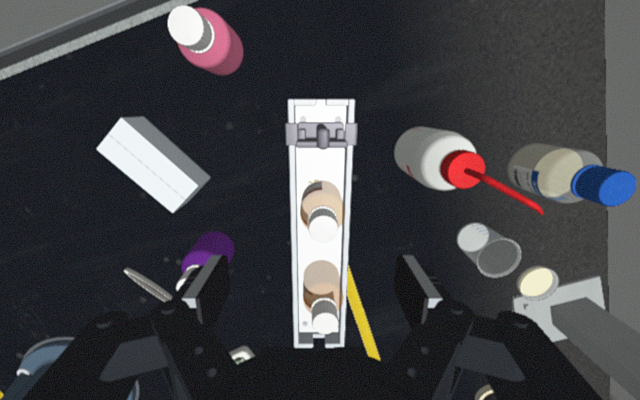

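```bash
python3 - <<'E'
from h import *
im=cv2.imread("pics/w1.png")
cv2.imwrite("pics/w1c.png",cv2.resize(im[90:355,270:375],None,fx=5,fy=5,interpolation=cv2.INTER_CUBIC)[:, :])
a=cv2.resize(im[90:180,270:375],None,fx=6,fy=6,interpolation=cv2.INTER_CUBIC)
cv2.imwrite("pics/w1a.png",a)
b=cv2.resize(im[255:355,270:375],None,fx=6,fy=6,interpolation=cv2.INTER_CUBIC)
cv2.imwrite("pics/w1b.png",b)
E
```

```text
(no output)
```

View pics/w1a.png

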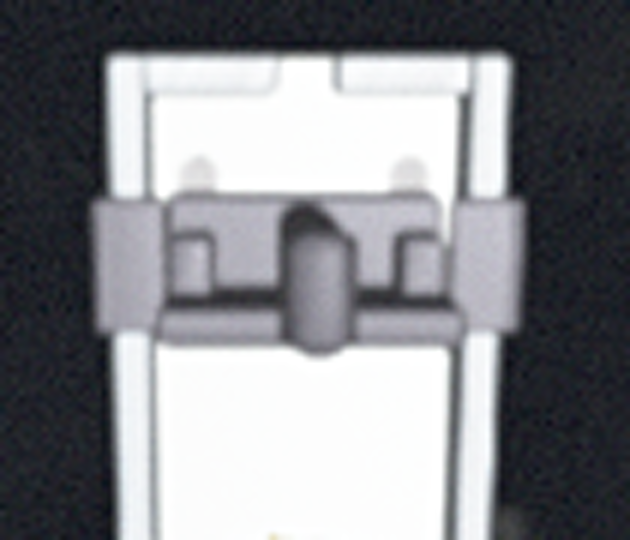

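View pics/w1b.png

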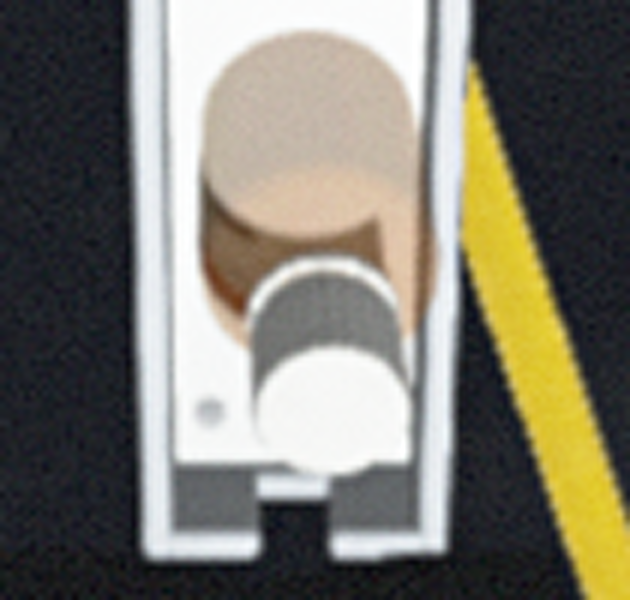

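```bash
cat >> h.py <<'E'
def lane(p,F,ang):
    d=np.asarray(p)[:2]-F;c,s=np.cos(ang),np.sin(ang);return np.array([c*d[0]+s*d[1],-s*d[0]+c*d[1]])
E
python3 - <<'E'
from h import *
cm=camera_model("wrist")
a=lambda u,v:(270+(u-2.5)/6,90+(v-2.5)/6)
b=lambda u,v:(270+(u-2.5)/6,255+(v-2.5)/6)
P={k:onz("wrist",p,.034,cm) for k,p in dict(RR=a(108,55),RL=a(512,55),FR=b(145,557),FL=b(448,555),SiR=b(172,533),SiL=b(420,533),rin1=a(145,90),rin2=a(468,90)).items()}
for k in P:print(k,P[k])
m0=(P["FR"]+P["FL"])/2;m1=(P["RR"]+P["RL"])/2
v=m1-m0;print(np.linalg.norm(v[:2]),np.degrees(np.arctan2(v[1],v[0])),np.linalg.norm(P["RR"]-P["RL"]),np.linalg.norm(P["FR"]-P["FL"]))
ang=np.arctan2(v[1],v[0]);F=m0[:2]
for k in P:print(k,lane(P[k],F,ang))
for nm,p,z in [("fin top back",a(322,238),.112),("fin top front",a(320,352),.112),("plate top front",a(310,345),.066),("cap1",b(333,410),.118)]:
    q=onz("wrist",p,z,cm);print(nm,q,lane(q,F,ang))
for nm,q in [("cap1",(.511,.083)),("cap2",(.5455,.2058))]:print(nm,lane(q,F,ang))
# top view outlines
t=lambda u,v:(205+(u-2)/5,160+(v-2)/5)
q=onz("top",t(125,147),.112);print("fin?",q,lane(q,F,ang))
o,_=ray("wrist",(0,0),cm);print("cam",o, m0,ang)
E
```

```text
RR [0.5502 0.3549 0.034 ]
RL [0.6299 0.3287 0.034 ]
FR [ 0.4287 -0.0162  0.034 ]
FL [ 0.5088 -0.0417  0.034 ]
SiR [ 0.4385 -0.0106  0.034 ]
SiL [ 0.5036 -0.032   0.034 ]
rin1 [0.5553 0.346  0.034 ]
rin2 [0.6194 0.3249 0.034 ]
0.390088498188418 71.87788984709852 0.08387793129302377 0.08412214587287185
RR [0.3901 0.0419]
RL [ 0.3901 -0.0419]
FR [-0.0003  0.0421]
FL [ 0.0003 -0.0421]
SiR [0.008  0.0344]
SiL [ 0.008  -0.0341]
rin1 [0.3832 0.0344]
rin2 [ 0.3832 -0.0331]
fin top back [0.5801 0.3119 0.112 ] [0.3586 0.0002]
fin top front [0.574  0.2936 0.112 ] [0.3393 0.0003]
plate top front [0.5723 0.2892 0.066 ] [0.3346 0.0005]
cap1 [0.5113 0.086  0.118 ] [ 0.1225 -0.0047]
cap1 [ 0.1195 -0.0053]
cap2 [0.247  0.0001]
fin? [0.5694 0.2914 0.112 ] [0.3358 0.004 ]
cam [0.5753 0.3355 0.4138] [ 0.4687 -0.029   0.034 ] 1.2545058372176727
```

```bash
python3 - <<'E'
from h import *
A=np.radians(71.88-180)
print(delta((.5772,.3027,.15),A),delta((.5772,.3027,.08),A))
E
```

```text
[-0.0487  0.1208  0.0128  0.0002 -0.0011 -0.0004] [-0.0486  0.1908  0.0128  0.0002 -0.0011 -0.0004]
```

Call:
play_rows --pt "-0.0487 0.03 0.0128 0 -0.001 0" --pt "-0.0487 0.07 0.0128 0 -0.001 0" --pt "-0.0487 0.11 0.0128 0 -0.001 0" --pt "-0.0487 0.14 0.0128 0 -0.001 0" --pt "-0.0487 0.165 0.0128 0 -0.001 0" --pt "-0.0487 0.18 0.0128 0 -0.001 0" --pt "-0.0487 0.19 0.0128 0 -0.001 0" --pt "-0.0487 0.19 0.0128 0 -0.001 0" --gripper 0.06

```text
t: 2.2
tcp_pos: [0.5769, 0.3034, 0.0805]
tool_rot: [-0.415, 0.572, -0.572, 0.415]
force: [0.7, -0.1, -0.0]
finger_gap: 0.709
```

Call:
play_rows --pt "0 0 0 0 0 0" --pt "0 0 0 0 0 0" --pt "0 0 0 0 0 0" --pt "0 0 0 0 0 0" --pt "0 0 0 0 0 0" --pt "0 0 0 0 0 0" --gripper 0.0 --force 40

```text
t: 2.8
tcp_pos: [0.5777, 0.3037, 0.0828]
tool_rot: [-0.414, 0.573, -0.573, 0.416]
force: [-2.7, 0.4, 5.6]
finger_gap: 0.135
```

```bash
python3 - <<'E'
from h import *
shot("wrist","w2");shot("side","s2",(190,120,400,280),3)
E
```

```text
(no output)
```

View pics/w2.png

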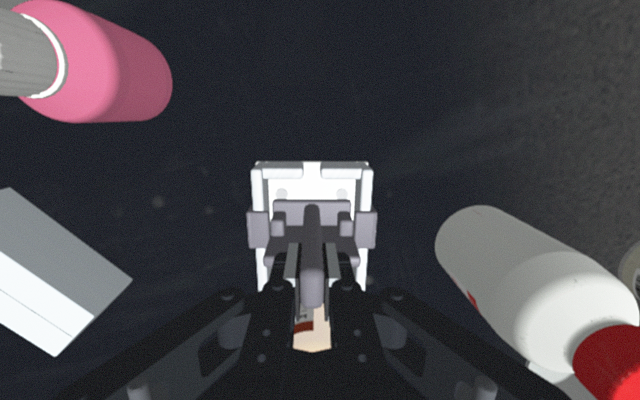

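View pics/s2.png

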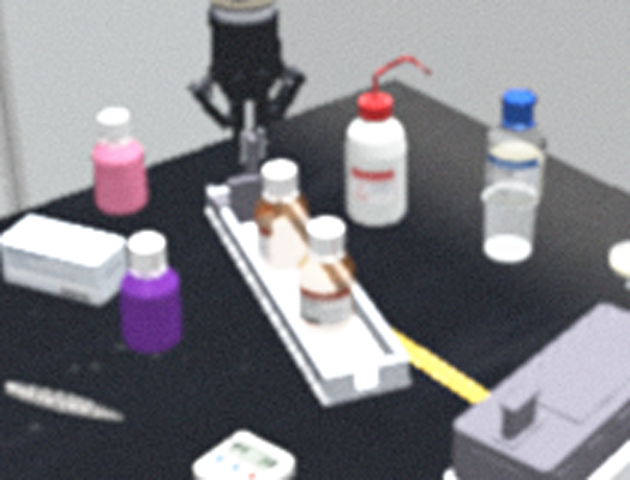

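Call:
play_rows --pt "0.008 0 0 0 0 0" --pt "0.018 0 0 0 0 0" --pt "0.028 0 0 0 0 0" --pt "0.037 0 0 0 0 0" --pt "0.044 0 0 0 0 0" --pt "0.05 0 0 0 0 0" --pt "0.056 0 0 0 0 0" --pt "0.062 0 0 0 0 0" --pt "0.068 0 0 0 0 0" --pt "0.076 0 0 0 0 0" --pt "0.084 0 0 0 0 0" --pt "0.092 0 0 0 0 0"

```text
t: 4.1
tcp_pos: [0.549, 0.2169, 0.0827]
tool_rot: [-0.413, 0.573, -0.572, 0.416]
force: [-3.1, 4.6, 8.1]
finger_gap: 0.133
```

Call:
play_rows --pt "0.008 0 0 0 0 0" --pt "0.016 0 0 0 0 0" --pt "0.024 0 0 0 0 0" --pt "0.032 0 0 0 0 0" --pt "0.04 0 0 0 0 0" --pt "0.048 0 0 0 0 0" --pt "0.056 0 0 0 0 0" --pt "0.064 0 0 0 0 0" --pt "0.072 0 0 0 0 0" --pt "0.08 0 0 0 0 0" --pt "0.088 0 0 0 0 0" --pt "0.094 0 0 0 0 0"

```text
t: 5.3
tcp_pos: [0.5195, 0.1278, 0.0827]
tool_rot: [-0.413, 0.573, -0.572, 0.416]
force: [-2.4, 7.0, 10.2]
finger_gap: 0.131
```

```bash
python3 - <<'E'
from h import *
s=sense();F0=np.array([.4712,-.0214]);print(s["t"],s["force"],lane(s["tcp_pos"],F0,np.radians(71.88)))
shot("side","s3",(190,120,400,280),3);shot("wrist","w3")
E
```

```text
5.3 [-2.3557  7.0198 10.1792] [0.1569 0.0005]
```

View pics/s3.png

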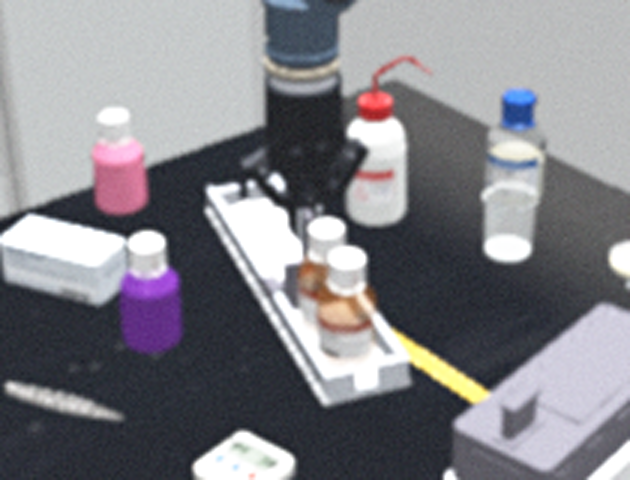

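Call:
play_rows --pt "0.006 0 0 0 0 0" --pt "0.012 0 0 0 0 0" --pt "0.018 0 0 0 0 0" --pt "0.022 0 0 0 0 0" --pt "0.025 0 0 0 0 0" --pt "0.026 0 0 0 0 0"

```text
t: 6.0
tcp_pos: [0.5113, 0.1028, 0.0827]
tool_rot: [-0.413, 0.573, -0.572, 0.416]
force: [-3.0, 7.2, 12.0]
finger_gap: 0.129
```

Call:
play_rows --pt "0.001 0 0 0 0 0" --pt "0.002 0 0 0 0 0" --pt "0.002 0 0 0 0 0"

```text
t: 6.3
tcp_pos: [0.5109, 0.1016, 0.0827]
tool_rot: [-0.413, 0.573, -0.572, 0.416]
force: [-3.4, 8.1, 11.0]
finger_gap: 0.133
```

```bash
python3 - <<'E'
from h import *
s=sense();F0=np.array([.4712,-.0214]);print(s["t"],s["force"],lane(s["tcp_pos"],F0,np.radians(71.88)))
shot("side","s4",(190,120,400,280),3)
E
```

```text
6.3 [-3.4444  8.1279 10.9787] [0.1293 0.0005]
```

View pics/s4.png

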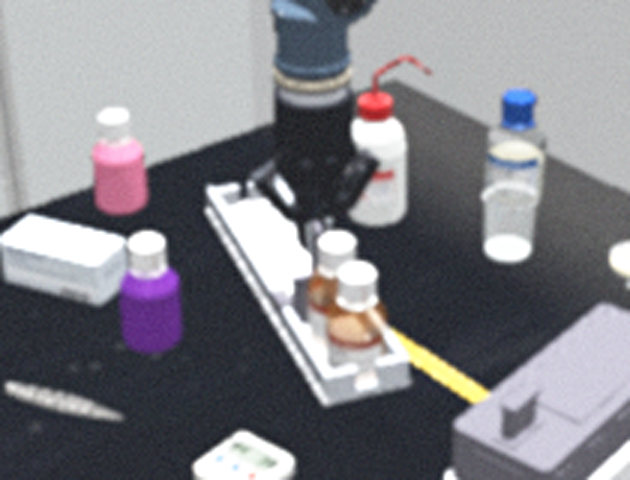

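Call:
play_rows --pt "0.001 0 0 0 0 0" --pt "0.002 0 0 0 0 0" --pt "0.003 0 0 0 0 0" --pt "0.003 0 0 0 0 0"

```text
t: 6.75
tcp_pos: [0.5108, 0.1011, 0.0827]
tool_rot: [-0.411, 0.574, -0.572, 0.417]
force: [-1.3, 19.2, 10.0]
finger_gap: 0.132
```

Call:
play_rows --pt "0.001 0 0 0 0 0" --pt "0.002 0 0 0 0 0" --pt "0.003 0 0 0 0 0" --pt "0.003 0 0 0 0 0"

```text
t: 7.15
tcp_pos: [0.5107, 0.1007, 0.0828]
tool_rot: [-0.409, 0.575, -0.572, 0.418]
force: [1.3, 29.7, 7.8]
finger_gap: 0.131
```

Call:
play_rows --pt "-0.008 0 0 0 0 0" --pt "-0.016 0 0 0 0 0" --pt "-0.03 0 0 0 0 0" --pt "-0.05 0 0 0 0 0" --pt "-0.07 0 0 0 0 0" --pt "-0.09 0 0 0 0 0" --pt "-0.11 0 0 0 0 0" --pt "-0.13 0 0 0 0 0" --pt "-0.15 0 0 0 0 0" --pt "-0.17 0 0 0 0 0" --pt "-0.19 0 0 0 0 0" --pt "-0.2 0 0 0 0 0"

```text
t: 8.35
tcp_pos: [0.5716, 0.2852, 0.0828]
tool_rot: [0.414, -0.572, 0.573, -0.416]
force: [-3.1, -1.0, 8.4]
finger_gap: 0.132
```

Call:
play_rows --pt "-0.008 0 0 0 0 0" --pt "-0.016 0 0 0 0 0" --pt "-0.022 0 0 0 0 0" --pt "-0.028 0 0 0 0 0" --pt "-0.032 0 0 0 0 0" --pt "-0.036 0 0 0 0 0" --pt "-0.038 0 0 0 0 0" --pt "-0.04 0 0 0 0 0" --pt "-0.04 0 0 0 0 0"

```text
t: 9.25
tcp_pos: [0.5836, 0.3214, 0.0827]
tool_rot: [0.415, -0.572, 0.573, -0.415]
force: [-2.6, -1.8, 7.0]
finger_gap: 0.134
```

```bash
python3 - <<'E'
from h import *
s=sense();F0=np.array([.4712,-.0214]);print(s["t"],s["force"],lane(s["tcp_pos"],F0,np.radians(71.88)))
shot("wrist","w5");shot("side","s5",(190,120,400,280),3)
E
```

```text
9.25 [-2.5577 -1.8182  6.9601] [ 0.3608 -0.0002]
```

View pics/w5.png

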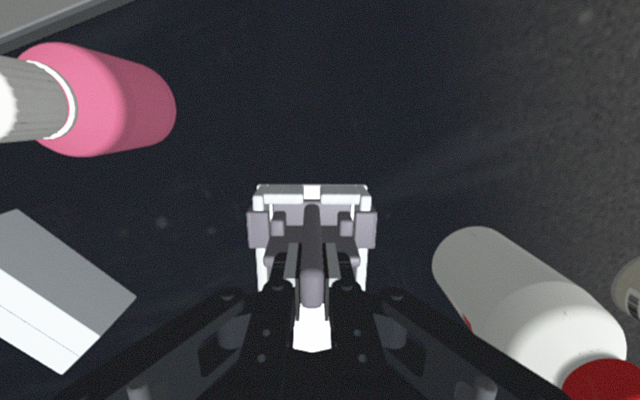

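View pics/s5.png

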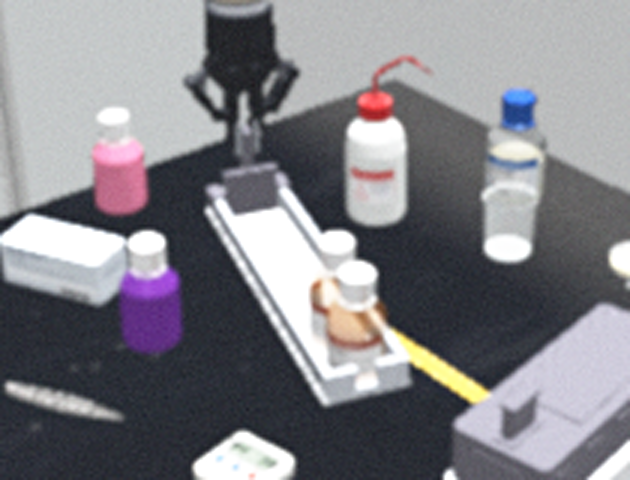

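Near home, but force not risen; pull on until it stalls.

Call:
play_rows --pt "-0.003 0 0 0 0 0" --pt "-0.005 0 0 0 0 0" --pt "-0.007 0 0 0 0 0" --pt "-0.007 0 0 0 0 0"

```text
t: 9.75
tcp_pos: [0.5836, 0.3218, 0.0826]
tool_rot: [0.42, -0.57, 0.574, -0.411]
force: [-6.9, -18.5, 13.7]
finger_gap: 0.135
```

Call:
play_rows --pt "0.003 0 0 0 0 0" --pt "0.006 0 0 0 0 0"

```text
t: 9.95
tcp_pos: [0.5835, 0.3214, 0.0827]
tool_rot: [0.415, -0.573, 0.573, -0.414]
force: [-2.5, 1.1, 6.2]
finger_gap: 0.128
```

Call:
play_rows --pt "0 0 0 0 0 0" --pt "0 0 0 0 0 0" --pt "0 0 0 0 0 0" --pt "0 0 0 0 0 0" --pt "0 -0.02 0 0 0 0" --pt "0 -0.05 0 0 0 0" --pt "0 -0.1 0 0 0 0" --pt "0 -0.15 0 0 0 0" --pt "0 -0.19 0 0 0 0" --gripper 0.06

```text
t: 10.85
tcp_pos: [0.5846, 0.3236, 0.2743]
tool_rot: [0.414, -0.572, 0.573, -0.416]
force: [1.2, -0.1, 0.3]
finger_gap: 0.705
```

```bash
python3 - <<'E'
from h import *
shot("wrist","w6");shot("top","t6")
cm=camera_model("wrist");np.save("cm6.npy",cm,allow_pickle=True)
# go near lid: approx center (.509,-.249), tub heading 9.8deg
A=np.radians(10-180)
print(delta((.40,-.24,.30),A),sense()["tcp_pos"])
E
```

```text
[ 0.595  -0.0268 -0.0026 -0.0064  1.0801 -0.0164] [0.5878 0.3248 0.2793]
```

View pics/w6.png

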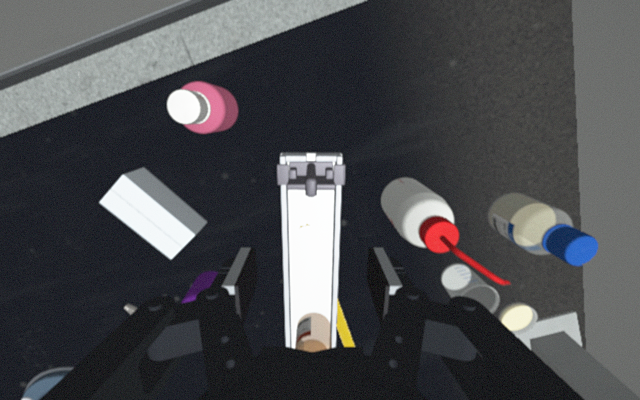

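View pics/t6.png

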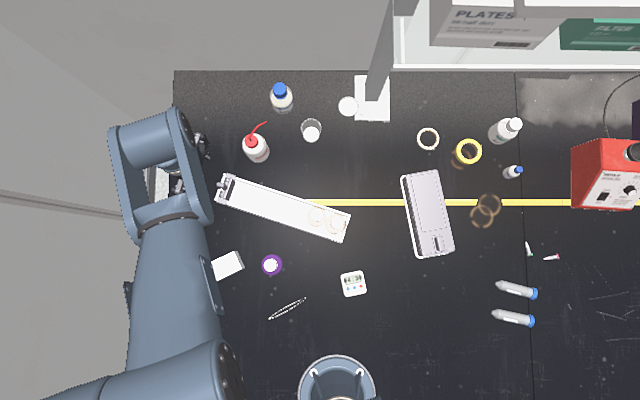

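```bash
python3 - <<'E'
from h import *
print(delta((.44,-.26,.31),np.radians(10-180)))
E
```

```text
[ 0.6014 -0.0363  0.0418 -0.0064  1.0801 -0.0164]
```

Call:
play_rows --pt "0.3 -0.036 0.02 0 0.54 0" --pt "0.3 -0.036 0.02 0 0.54 0" --pt "0.3 -0.036 0.02 0 0.54 0" --pt "0.3 -0.036 0.02 0 0.54 0" --pt "0.6 -0.036 0.042 -0.0064 1.08 -0.0164" --pt "0.6 -0.036 0.042 -0.0064 1.08 -0.0164" --pt "0.6 -0.036 0.042 -0.0064 1.08 -0.0164" --pt "0.6 -0.036 0.042 -0.0064 1.08 -0.0164" --pt "0.6 -0.036 0.042 -0.0064 1.08 -0.0164" --pt "0.6 -0.036 0.042 -0.0064 1.08 -0.0164" --pt "0.6 -0.036 0.042 -0.0064 1.08 -0.0164" --pt "0.6 -0.036 0.042 -0.0064 1.08 -0.0164"

```text
t: 12.15
tcp_pos: [0.4368, -0.2588, 0.3062]
tool_rot: [0.067, -0.703, 0.705, -0.056]
force: [0.6, -0.0, -0.3]
finger_gap: 0.703
```

Call:
play_rows --pt "0 0 0 0 0 0" --pt "0 0 0 0 0 0" --pt "0 0 0 0 0 0"

```text
t: 12.45
tcp_pos: [0.4375, -0.256, 0.3061]
tool_rot: [0.067, -0.704, 0.705, -0.056]
force: [-0.6, 0.2, -0.1]
finger_gap: 0.705
```

```bash
python3 - <<'E'
from h import *
print(delta((.44,-.26,.31),np.radians(10-180)))
cm=camera_model("wrist");shot("wrist","w7");np.save("cm7.npy",cm,allow_pickle=True)
E
```

```text
[-0.0017 -0.0039  0.0043 -0.0006  0.0002  0.0161]
```

View pics/w7.png

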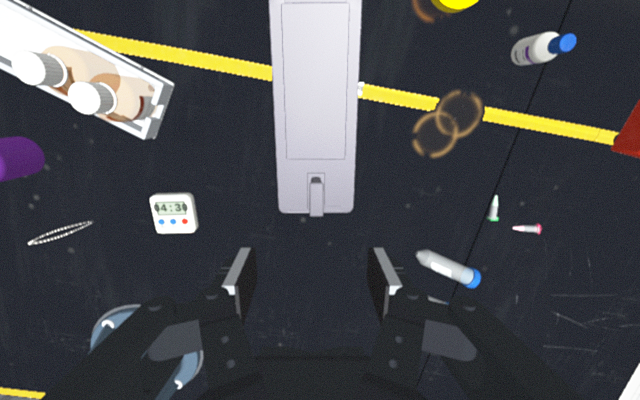

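```bash
python3 - <<'E'
from h import *
im=cv2.imread("pics/w7.png")
cv2.imwrite("pics/w7c.png",cv2.resize(im[100:230,255:375],None,fx=5,fy=5,interpolation=cv2.INTER_CUBIC))
E
```

View pics/w7c.png

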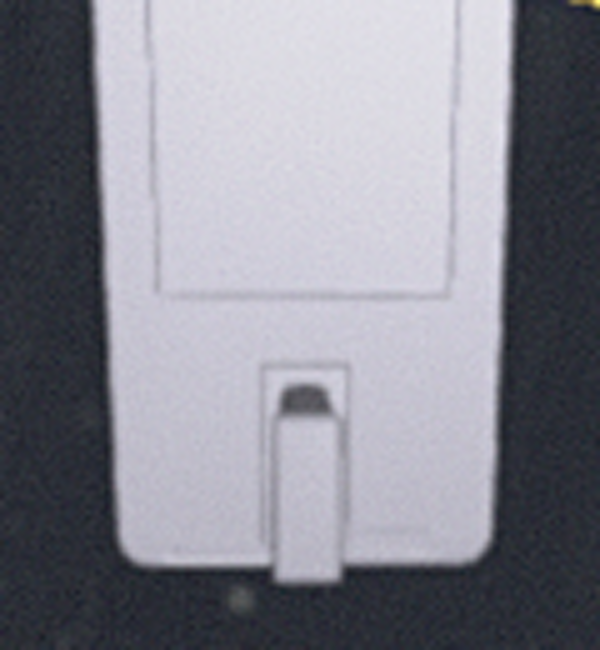

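```bash
python3 - <<'E'
from h import *
cm=np.load("cm7.npy",allow_pickle=True).item()
a=lambda u,v:(255+(u-2)/5,100+(v-2)/5)
for p in [(275,415),(340,415),(340,582),(275,582)]:print("tab",onz("wrist",a(*p),.158,cm))
for p in [(118,568),(494,566),(93,0),(514,0)]:print("lid",onz("wrist",a(*p),.124,cm))
A=onz("wrist",a(307,415),.158,cm);B=onz("wrist",a(307,582),.158,cm);print((A+B)/2,np.linalg.norm(A-B),np.degrees(np.arctan2(*(A-B)[1::-1])))
l=onz("wrist",a(93,0),.124,cm)-onz("wrist",a(118,568),.124,cm);r=onz("wrist",a(514,0),.124,cm)-onz("wrist",a(494,566),.124,cm)
for v in(l,r):print(np.degrees(np.arctan2(v[1],v[0])))
E
```

```text
tab [ 0.4405 -0.254   0.158 ]
tab [ 0.4428 -0.2674  0.158 ]
tab [ 0.406  -0.2744  0.158 ]
tab [ 0.4035 -0.2605  0.158 ]
lid [ 0.387  -0.2246  0.124 ]
lid [ 0.4033 -0.314   0.124 ]
lid [ 0.5144 -0.2016  0.124 ]
lid [ 0.53   -0.2897  0.124 ]
[ 0.4232 -0.2639  0.158 ] 0.03751669802390784 10.318060885045623
10.217824003257817
10.854863486976786
```

```bash
python3 - <<'E'
from h import *
A=np.radians(10.3-180)
print(delta((.4232,-.2639,.20),A),delta((.4232,-.2639,.130),A))
E
```

```text
[ 0.0141  0.1065  0.0054 -0.001  -0.004   0.0159] [ 0.013   0.1765  0.0053 -0.001  -0.004   0.0159]
```

Call:
play_rows --pt "0.0141 0.03 0.0054 -0.001 -0.004 0.016" --pt "0.0141 0.07 0.0054 -0.001 -0.004 0.016" --pt "0.014 0.1 0.0054 -0.001 -0.004 0.016" --pt "0.014 0.12 0.0054 -0.001 -0.004 0.016" --pt "0.013 0.14 0.0054 -0.001 -0.004 0.016" --pt "0.013 0.155 0.0054 -0.001 -0.004 0.016" --pt "0.013 0.168 0.0054 -0.001 -0.004 0.016" --pt "0.013 0.1765 0.0054 -0.001 -0.004 0.016" --pt "0.013 0.1765 0.0054 -0.001 -0.004 0.016"

```text
t: 13.4
tcp_pos: [0.4232, -0.2641, 0.1297]
tool_rot: [-0.064, 0.704, -0.704, 0.063]
force: [-0.2, 0.7, 0.0]
finger_gap: 0.703
```

```bash
python3 - <<'E'
from h import *
A=np.radians(10.3-180)
print(delta((.4232,-.2639,.130),A),sense()["force"])
shot("wrist","w8")
E
```

```text
[-0.     -0.0003 -0.0002  0.0006  0.0003  0.0006] [-0.2274  0.6844  0.0239]
```

View pics/w8.png

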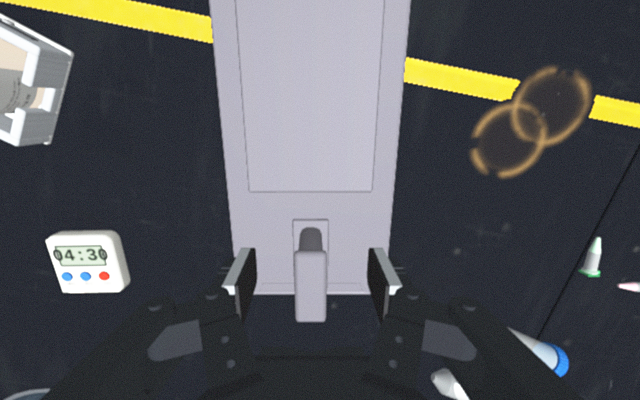

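Call:
play_rows --pt "0 0 0 0 0 0" --pt "0 0 0 0 0 0" --pt "0 0 0 0 0 0" --pt "0 0 0 0 0 0" --pt "0 0 0 0 0 0" --pt "0 0 0 0 0 0" --pt "0 0 0 0 0 0" --gripper 0.0 --force 70

```text
t: 14.15
tcp_pos: [0.4236, -0.266, 0.1312]
tool_rot: [0.062, -0.704, 0.705, -0.063]
force: [-0.4, 0.6, 6.3]
finger_gap: 0.124
```

Call:
play_rows --pt "-0.0016 -0.005 0 0 0 -0.025" --pt "-0.0032 -0.0098 0 0 0 -0.05" --pt "-0.005 -0.0147 0 0 0 -0.075" --pt "-0.007 -0.0195 0 0 0 -0.1" --pt "-0.009 -0.0242 0 0 0 -0.125" --pt "-0.0112 -0.0289 0 0 0 -0.15" --pt "-0.0135 -0.0335 0 0 0 -0.175" --pt "-0.0159 -0.0381 0 0 0 -0.2" --pt "-0.0159 -0.0381 0 0 0 -0.2" --pt "-0.0159 -0.0381 0 0 0 -0.2"

```text
t: 15.15
tcp_pos: [0.4393, -0.2628, 0.1684]
tool_rot: [0.132, -0.694, 0.708, 0.007]
force: [0.3, 0.5, -0.5]
finger_gap: 0.125
```

```bash
python3 - <<'E'
from h import *
print(sense()["force"],sense()["ft_torque"])
shot("wrist","w9");shot("side","s9",(300,160,480,320),4)
E
```

```text
[ 0.274   0.5427 -0.4878] [ 0.0012 -0.3964 -0.042 ]
```

View pics/s9.png

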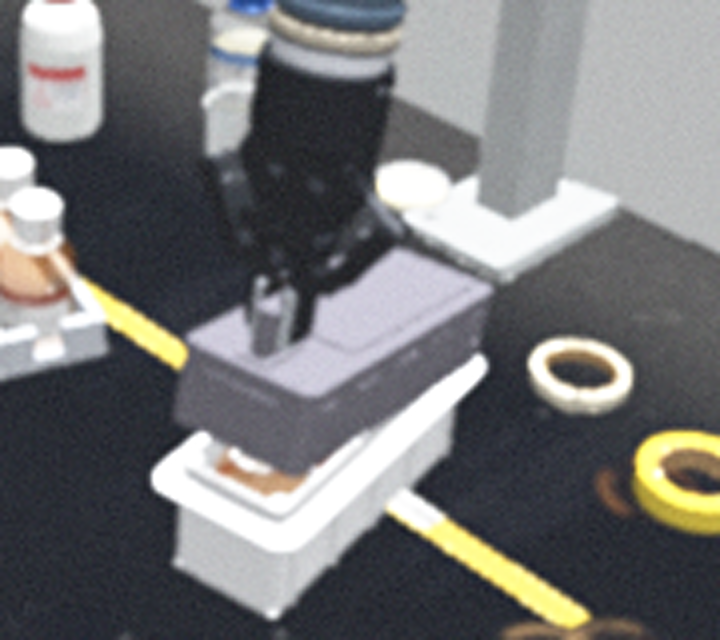

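View pics/w9.png

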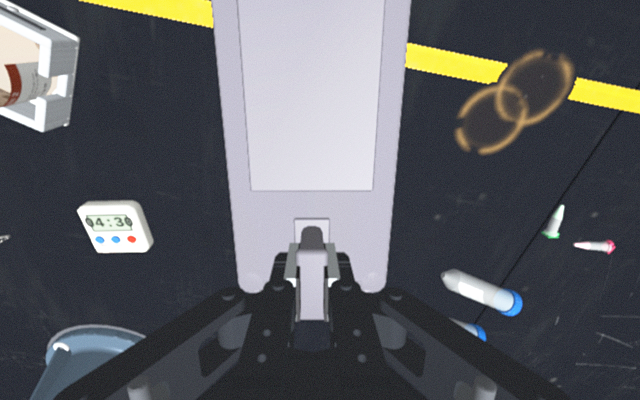

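Call:
play_rows --pt "0.003 -0.0147 0 0 0 0" --pt "0.006 -0.0294 0 0 0 0" --pt "0.009 -0.0441 0 0 0 0" --pt "0.012 -0.0588 0 0 0 0" --pt "0.015 -0.0735 0 0 0 0" --pt "0.018 -0.0882 0 0 0 0" --pt "0.021 -0.1029 0 0 0 0" --pt "0.024 -0.1176 0 0 0 0" --pt "0.024 -0.1176 0 0 0 0.1" --pt "0.024 -0.1176 0 0 0 0.2" --pt "0.024 -0.1176 0 0 0 0.2"

```text
t: 16.35
tcp_pos: [0.4358, -0.2621, 0.2883]
tool_rot: [-0.062, 0.705, -0.704, 0.061]
force: [-0.6, -1.0, -1.8]
finger_gap: 0.13
```

```bash
python3 - <<'E'
from h import *
print(sense()["force"],sense()["ft_torque"])
cm=camera_model("wrist");np.save("cm10.npy",cm,allow_pickle=True)
shot("wrist","w10");shot("side","s10",(280,120,500,320),3);shot("top","t10")
E
```

```text
[-0.5797 -0.9608 -1.7523] [-0.011   0.0916  0.0128]
```

View pics/s10.png

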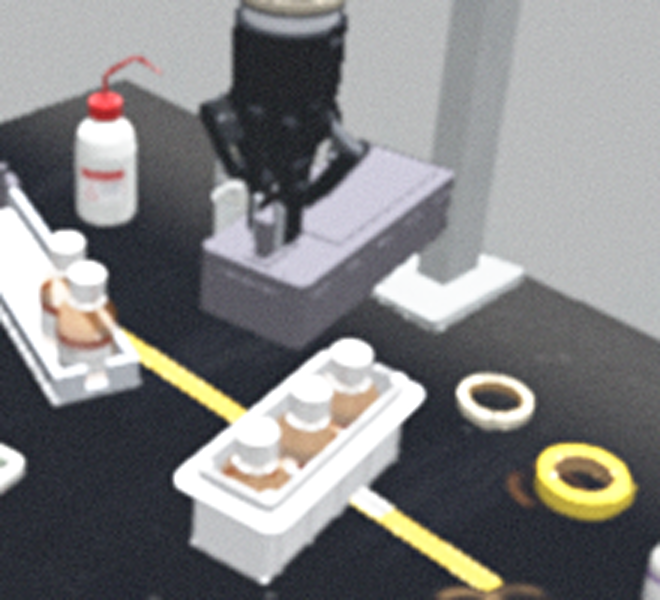

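View pics/w10.png

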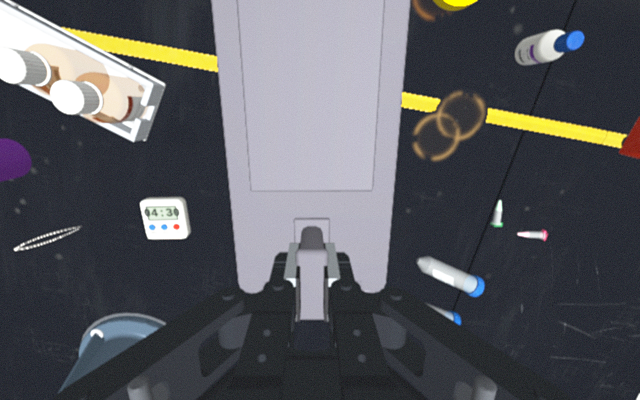

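View pics/t10.png

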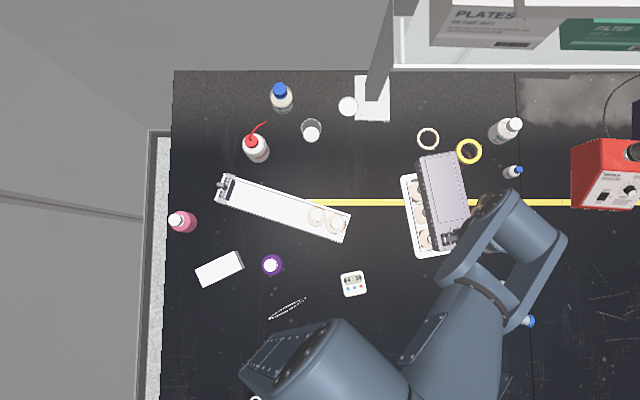

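```bash
python3 - <<'E'
from h import *
print("post base",onz("top",(357,122),0),onz("top",(390,122),0),"ring",onz("top",(427,140),0),"timer",onz("top",(340,272),.0),"disk",onz("top",(348,106),0))
A=np.radians(10.3-180)
for z in(.28,.10,.07,.063):print(delta((.5368,-.107,z),A))
E
```

```text
post base [ 0.7921 -0.0689  0.    ] [ 0.7923 -0.1699  0.    ] ring [ 0.7361 -0.2814  0.    ] timer [ 0.3405 -0.0138  0.    ] disk [ 0.8427 -0.0419  0.    ]
[-0.1244  0.0081 -0.1359 -0.0007 -0.0022  0.0011]
[-0.1246  0.1881 -0.136  -0.0007 -0.0022  0.0011]
[-0.1247  0.2181 -0.1361 -0.0007 -0.0022  0.0011]
[-0.1247  0.2251 -0.1361 -0.0007 -0.0022  0.0011]
```

Call:
play_rows --pt "-0.02 0 -0.022 0 0 0" --pt "-0.045 0 -0.05 0 0 0" --pt "-0.07 0 -0.078 0 0 0" --pt "-0.095 0 -0.105 0 0 0" --pt "-0.115 0.01 -0.125 0 0 0" --pt "-0.1245 0.03 -0.136 0 0 0" --pt "-0.1245 0.06 -0.136 0 0 0" --pt "-0.1245 0.095 -0.136 0 0 0" --pt "-0.1245 0.13 -0.136 0 0 0" --pt "-0.1245 0.16 -0.136 0 0 0" --pt "-0.1245 0.185 -0.136 0 0 0" --pt "-0.1245 0.195 -0.136 0 0 0"

```text
t: 17.7
tcp_pos: [0.5362, -0.1059, 0.0904]
tool_rot: [-0.065, 0.705, -0.704, 0.062]
force: [-0.4, 0.9, -0.3]
finger_gap: 0.123
```

Call:
play_rows --pt "0 0.007 0 0 0 0" --pt "0 0.014 0 0 0 0" --pt "0 0.02 0 0 0 0" --pt "0 0.024 0 0 0 0" --pt "0 0.027 0 0 0 0" --pt "0 0.027 0 0 0 0"

```text
t: 18.3
tcp_pos: [0.5373, -0.1071, 0.0666]
tool_rot: [0.063, -0.704, 0.705, -0.063]
force: [0.2, 1.0, -1.0]
finger_gap: 0.125
```

```bash
python3 - <<'E'
from h import *
print(sense()["force"],sense()["ft_torque"])
shot("side","s11",(280,120,500,320),3)
E
```

```text
[ 0.185   1.0306 -1.0488] [-0.0251  0.0976 -0.0118]
```

View pics/s11.png

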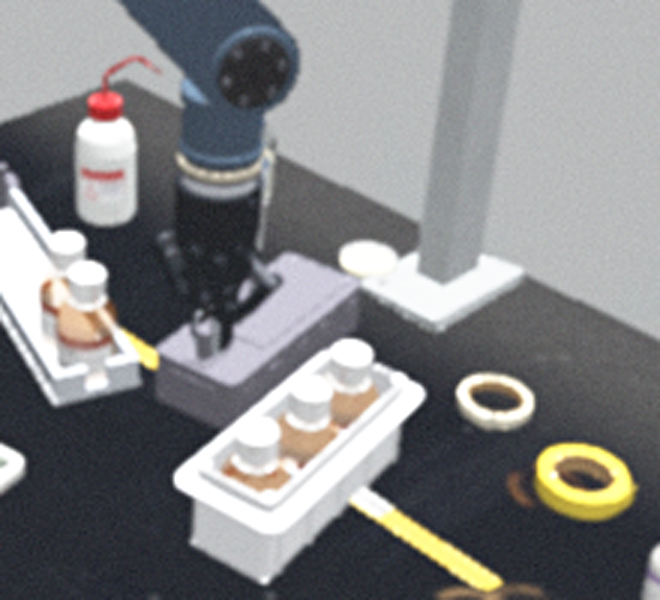

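Lower the last few mm, then release.

Call:
play_rows --pt "0 0.002 0 0 0 0" --pt "0 0.004 0 0 0 0" --pt "0 0.005 0 0 0 0" --pt "0 0.0055 0 0 0 0" --pt "0 0.0055 0 0 0 0"

```text
t: 18.85
tcp_pos: [0.5372, -0.1071, 0.0613]
tool_rot: [0.063, -0.704, 0.705, -0.063]
force: [-0.9, -0.3, 1.1]
finger_gap: 0.129
```

Call:
play_rows --pt "0 0 0 0 0 0" --pt "0 0 0 0 0 0" --pt "0 0 0 0 0 0" --pt "0 0 0 0 0 0" --pt "0 -0.02 0 0 0 0" --pt "0 -0.06 0 0 0 0" --pt "0 -0.11 0 0 0 0" --pt "0 -0.16 0 0 0 0" --pt "0 -0.2 0 0 0 0" --pt "0 -0.24 0 0 0 0" --gripper 0.07

```text
t: 19.85
tcp_pos: [0.5368, -0.1066, 0.3032]
tool_rot: [0.062, -0.704, 0.705, -0.064]
force: [0.8, -0.7, -0.7]
finger_gap: 0.822
```

```bash
python3 - <<'E'
from h import *
print(delta((.43,-.262,.30),np.radians(10.3-180)))
shot("top","t12");shot("side","s12",(280,120,500,320),3)
E
```

```text
[ 0.1327  0.0033  0.134  -0.002  -0.0016 -0.0016]
```

View pics/s12.png

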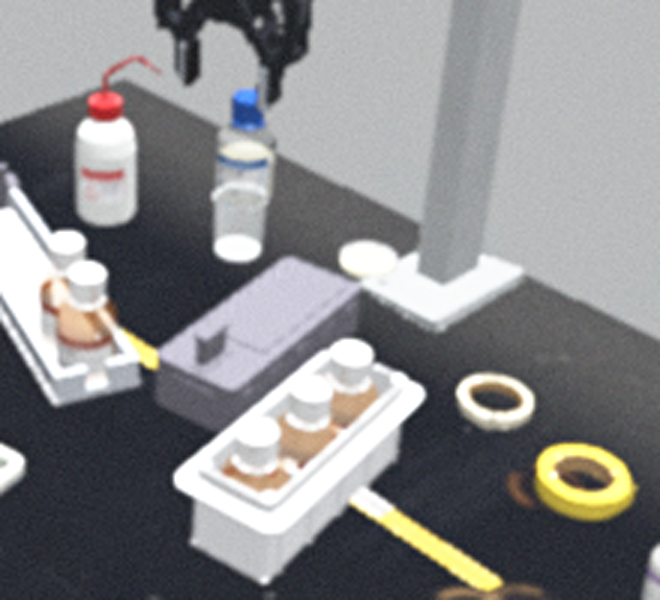

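Call:
play_rows --pt "0.133 0.003 0.134 -0.002 -0.0016 -0.0016" --pt "0.133 0.003 0.134 -0.002 -0.0016 -0.0016" --pt "0.133 0.003 0.134 -0.002 -0.0016 -0.0016" --pt "0.133 0.003 0.134 -0.002 -0.0016 -0.0016" --pt "0.133 0.003 0.134 -0.002 -0.0016 -0.0016" --pt "0.133 0.003 0.134 -0.002 -0.0016 -0.0016" --pt "0.133 0.003 0.134 -0.002 -0.0016 -0.0016" --gripper 0.07

```text
t: 20.65
tcp_pos: [0.4301, -0.2612, 0.2976]
tool_rot: [-0.064, 0.705, -0.704, 0.063]
force: [0.1, 0.5, 0.0]
finger_gap: 0.824
```

```bash
python3 - <<'E'
from h import *
print(delta((.43,-.262,.30),np.radians(10.3-180)))
cm=camera_model("wrist");shot("wrist","w13");np.save("cm13.npy",cm,allow_pickle=True)
im=cv2.imread("pics/w13.png")
cv2.imwrite("pics/w13c.png",cv2.resize(im[0:230,240:400],None,fx=3.4,fy=2.6,interpolation=cv2.INTER_CUBIC))
t=cv2.imread("pics/t12.png");cv2.imwrite("pics/t12c.png",cv2.resize(t[150:270,200:490],None,fx=2.7,fy=2.7,interpolation=cv2.INTER_CUBIC))
E
```

```text
[ 0.0002 -0.0024  0.0007  0.0019  0.0006  0.0011]
```

View pics/w13.png

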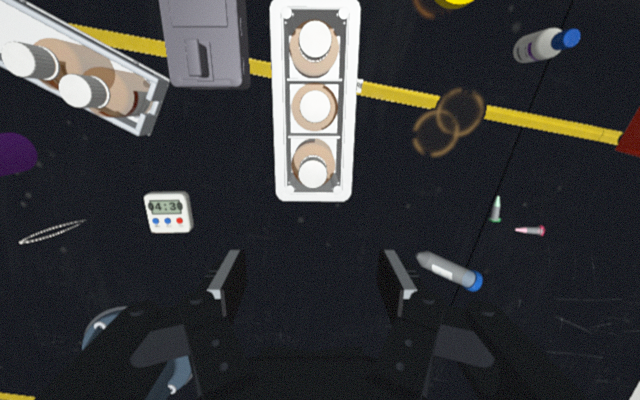

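View pics/t12c.png

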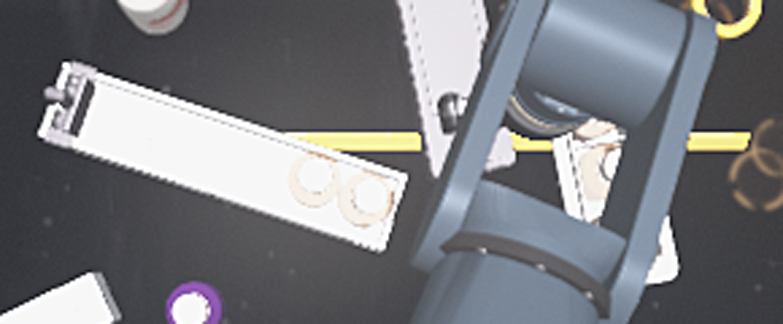

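```bash
python3 - <<'E'
from h import *
cm=np.load("cm13.npy",allow_pickle=True).item()
im=cv2.imread("pics/w13.png")
g=cv2.inRange(im,(215,215,215),(255,255,255))
n,l,st,c=cv2.connectedComponentsWithStats(g)
for i in range(1,n):
    if st[i,4]>300 and 200<c[i][0]<400:
        print(st[i],c[i])
for px in [(315,40),(314,106),(313,172)]:print(onz("wrist",px,.116,cm))
cv2.imwrite("pics/w13c.png",cv2.resize(im[0:210,262:368],None,fx=2.8*2,fy=2.8,interpolation=cv2.INTER_CUBIC))
E
```

```text
[ 270    0   93  201 5951] [314.0279  93.557 ]
[300  21  31  36 897] [314.913   38.5229]
[287  53  55  28 455] [316.0791  73.1582]
[300  90  30  32 747] [314.6693 105.7617]
[291 111  46  22 303] [311.8218 127.1782]
[289 136  51  25 391] [314.0435 142.2046]
[299 161  28  27 575] [312.3513 173.687 ]
[ 0.5727 -0.2388  0.116 ]
[ 0.5107 -0.2493  0.116 ]
[ 0.4396 -0.2613  0.116 ]
```

View pics/w13c.png

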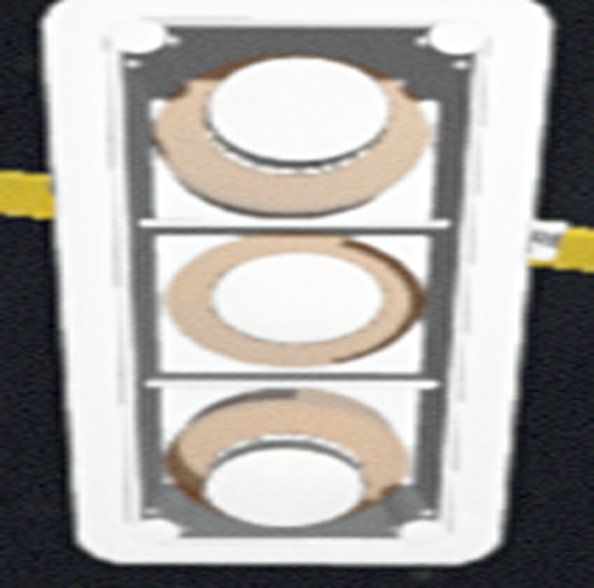

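```bash
python3 - <<'E'
from h import *
cm=np.load("cm13.npy",allow_pickle=True).item()
a=lambda u,v:(262+u/5.6-.4,v/2.8-.35)
for p in [(299,108),(299,298),(286,486)]:print("cap",onz("wrist",a(*p),.116,cm))
d1=onz("wrist",a(293,225),.059,cm);d2=onz("wrist",a(292.5,381),.059,cm);print("div",d1,d2,np.linalg.norm(d1-d2),(d1+d2)/2)
E1=onz("wrist",a(289,563),.07,cm);print("near ledge end mid",E1)
for v in(100,300,500):
  # ledge left/right edges
  row=v
  im=cv2.imread("pics/w13c.png")[row,:,:].min(1)
  w=np.where(im>130)[0];w=w[(w>30)&(w<560)];print(row,w.min(),w.max())
for v,l,r in [(300,61,533)]:
  L=onz("wrist",a(l,v),.07,cm);Rr=onz("wrist",a(r,v),.07,cm);print(L,Rr,(L+Rr)/2,np.linalg.norm(L-Rr))
A=np.radians(10.3);e=np.array([np.cos(A),np.sin(A),0])
print("tub centre from near end", E1+e*(.105+.014))
E
```

```text
cap [ 0.5743 -0.2385  0.116 ]
cap [ 0.5108 -0.2503  0.116 ]
cap [ 0.4381 -0.2611  0.116 ]
div [ 0.5407 -0.2439  0.059 ] [ 0.4748 -0.256   0.059 ] 0.0669770653857222 [ 0.5078 -0.25    0.059 ]
near ledge end mid [ 0.3908 -0.2707  0.07  ]
100 47 545
300 60 526
500 74 506
[ 0.5008 -0.1996  0.07  ] [ 0.5194 -0.3012  0.07  ] [ 0.5101 -0.2504  0.07  ] 0.10325657715364193
tub centre from near end [ 0.5079 -0.2494  0.07  ]
```

```bash
cat >> h.py <<'E'
AT=np.radians(10.3-180);AL=np.radians(71.88-180)
F0=np.array([.4712,-.0214]);LA=np.radians(71.88)
E
python3 - <<'E'
from h import *
q=onz("top",(317.4,215.9),.118);print(lane(q,F0,LA))
q=onz("top",(200+367/2.7,150+195/2.7),.118);print(lane(q,F0,LA))
print(delta((.4381,-.2611,.15),AT),delta((.4381,-.2611,.090),AT))
E
```

```text
[ 0.078  -0.0002]
[0.0254 0.0005]
[-0.0078  0.1477  0.0017  0.0016  0.0014  0.0011] [-0.0079  0.2077  0.0018  0.0016  0.0014  0.0011]
```

Call:
play_rows --pt "-0.008 0.04 0.0017 0.0016 0.0014 0.0011" --pt "-0.008 0.08 0.0017 0.0016 0.0014 0.0011" --pt "-0.008 0.12 0.0017 0.0016 0.0014 0.0011" --pt "-0.008 0.15 0.0017 0.0016 0.0014 0.0011" --pt "-0.008 0.172 0.0017 0.0016 0.0014 0.0011" --pt "-0.008 0.19 0.0017 0.0016 0.0014 0.0011" --pt "-0.008 0.202 0.0017 0.0016 0.0014 0.0011" --pt "-0.008 0.2077 0.0017 0.0016 0.0014 0.0011" --pt "-0.008 0.2077 0.0017 0.0016 0.0014 0.0011"

```text
t: 21.6
tcp_pos: [0.4382, -0.2618, 0.0901]
tool_rot: [0.063, -0.704, 0.704, -0.063]
force: [-0.3, 0.3, 0.3]
finger_gap: 0.818
```

```bash
python3 - <<'E'
from h import *
print(sense()["force"],sense()["tcp_pos"])
shot("wrist","w14");shot("side","s14",(280,120,500,320),3)
E
```

```text
[-0.2855  0.2514  0.3375] [ 0.4382 -0.2618  0.0901]
```

View pics/w14.png

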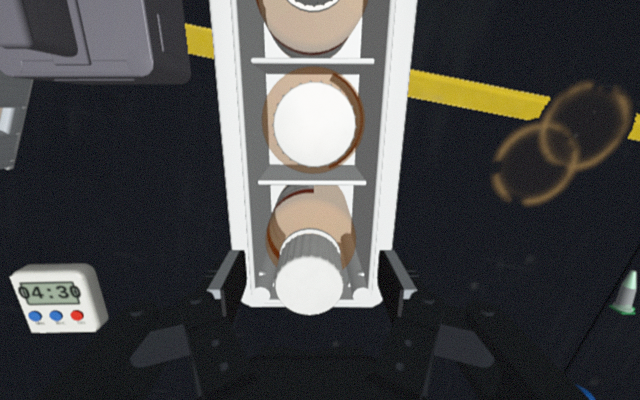

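View pics/s14.png

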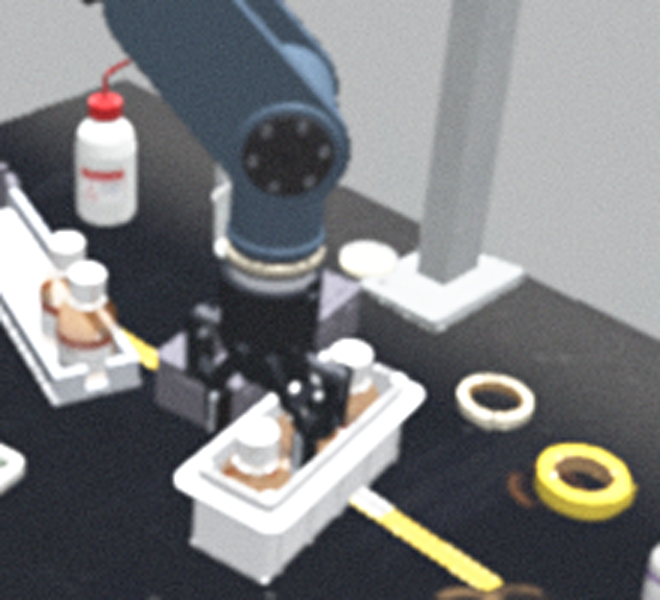

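```bash
python3 - <<'E'
from h import *
for p in [(.4381,-.2611,.116),(.5108,-.2503,.116),(.5743,-.2385,.116),(.438,-.262,.09),(.438-.0054,-.262+.03,.095),(.438+.0054,-.262-.03,.095)]:
    print(p,(proj("side",p)-np.array([280,120]))*3)
E
```

```text
(0.4381, -0.2611, 0.116) [258.0571 426.264 ]
(0.5108, -0.2503, 0.116) [311.1018 384.0901]
(0.5743, -0.2385, 0.116) [351.9105 348.7118]
(0.438, -0.262, 0.09) [256.8434 452.7532]
(0.4326, -0.232, 0.095) [225.7062 432.2909]
(0.4434, -0.29200000000000004, 0.095) [289.6628 463.8179]
```

Call:
play_rows --pt "0 0 0 0 0 0" --pt "0 0 0 0 0 0" --pt "0 0 0 0 0 0" --pt "0 0 0 0 0 0" --pt "0 0 0 0 0 0" --gripper 0.0 --force 50

```text
t: 22.2
tcp_pos: [0.438, -0.2623, 0.0912]
tool_rot: [0.063, -0.704, 0.705, -0.063]
force: [0.1, 1.9, 5.5]
finger_gap: 0.377
```

Call:
play_rows --pt "0 -0.01 0 0 0 0" --pt "0 -0.025 0 0 0 0" --pt "0 -0.045 0 0 0 0" --pt "0 -0.07 0 0 0 0" --pt "0 -0.1 0 0 0 0" --pt "0 -0.13 0 0 0 0" --pt "0 -0.16 0 0 0 0" --pt "0 -0.165 0 0 0 0"

```text
t: 23.0
tcp_pos: [0.4393, -0.2637, 0.2591]
tool_rot: [0.061, -0.702, 0.707, -0.065]
force: [0.3, -0.2, -2.9]
finger_gap: 0.378
```

```bash
python3 - <<'E'
from h import *
print(sense()["force"],delta((.5188,.1240,.255),AL))
shot("wrist","w15");shot("side","s15",(280,80,500,280),3)
E
```

```text
[ 0.2674 -0.1628 -2.9439] [-0.147   0.0021 -0.3674 -0.0094 -1.0762 -0.0004]
```

View pics/s15.png

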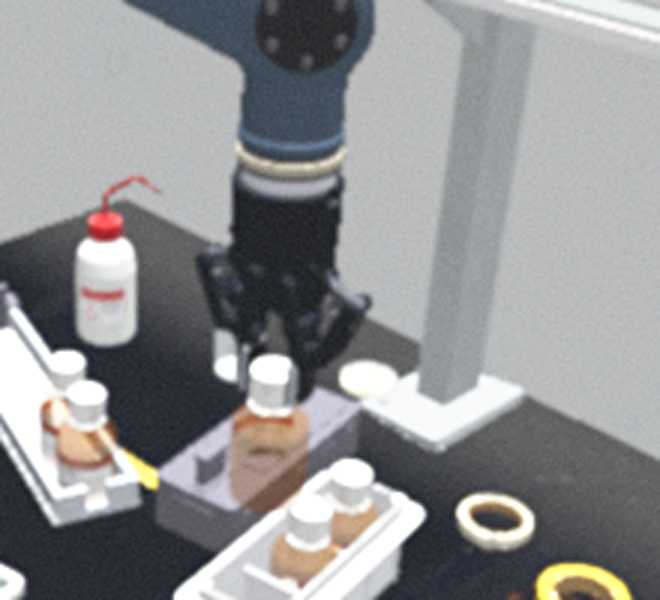

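View pics/w15.png

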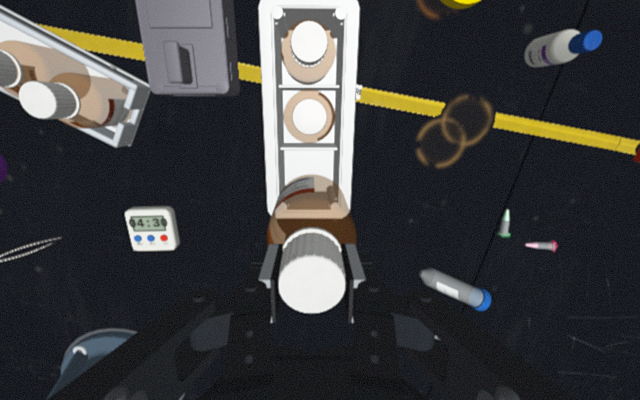

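Call:
play_rows --pt "-0.008 0 -0.02 0 -0.06 0" --pt "-0.022 0 -0.055 0 -0.17 0" --pt "-0.038 0 -0.095 0 -0.3 0" --pt "-0.056 0 -0.14 0 -0.42 0" --pt "-0.074 0 -0.185 0 -0.55 0" --pt "-0.092 0 -0.23 0 -0.68 0" --pt "-0.11 0 -0.275 0 -0.81 0" --pt "-0.126 0 -0.315 0 -0.94 0" --pt "-0.14 0 -0.35 0 -1.04 0" --pt "-0.147 0 -0.367 -0.009 -1.076 0" --pt "-0.147 0 -0.367 -0.009 -1.076 0" --pt "-0.147 0 -0.367 -0.009 -1.076 0"

```text
t: 24.3
tcp_pos: [0.5161, 0.125, 0.2532]
tool_rot: [-0.417, 0.576, -0.569, 0.413]
force: [-0.4, -0.1, -2.2]
finger_gap: 0.377
```

```bash
python3 - <<'E'
from h import *
print(delta((.5188,.1240,.255),AL))
cm=camera_model("wrist");shot("wrist","w16");np.save("cm16.npy",cm,allow_pickle=True);shot("side","s16",(190,80,400,280),3)
print(delta((.5188,.1240,.255),AL))
E
```

```text
[ 0.0001 -0.0019  0.0029  0.0104  0.0003 -0.0015]
[-0.0006 -0.0011  0.0022  0.009  -0.0015 -0.0022]
```

View pics/w16.png

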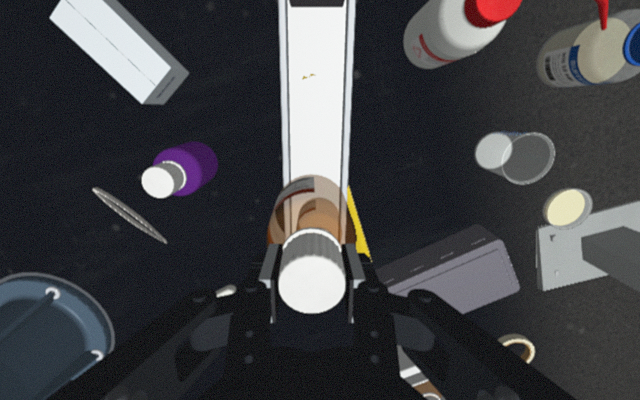

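View pics/s16.png

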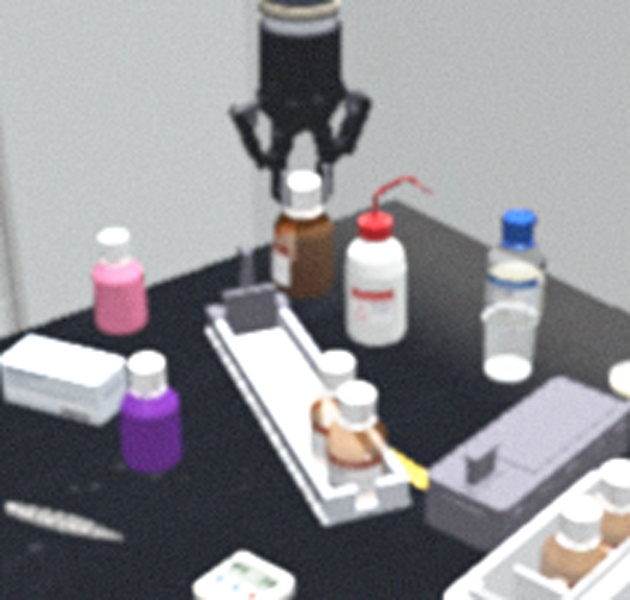

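```bash
python3 - <<'E'
from h import *
for p in[(302.3,200),(308.7,211.7)]: print(lane(onz("side",p,.118),F0,LA))
print(delta((.5188,.1240,.0945),AL))
# predicted cap 2 at .087
for x in(.029,.087,.153):
    d=F0+x*np.array([np.cos(LA),np.sin(LA)]);print(x,(proj("side",(*d,.118))-[190,80])*3)
E
python3 - <<'E'
import cv2
im=cv2.imread('pics/s16.png')[330:540,200:440];cv2.imwrite('pics/s16c.png',cv2.resize(im,None,fx=2.5,fy=2.5))
E
```

```text
[ 0.0796 -0.004 ]
[0.0149 0.0019]
[-0.0003  0.1594  0.0036  0.009  -0.0015 -0.0022]
0.029 [352.4366 387.0655]
0.087 [330.2278 357.1071]
0.153 [306.7122 325.386 ]
```

View pics/s16c.png

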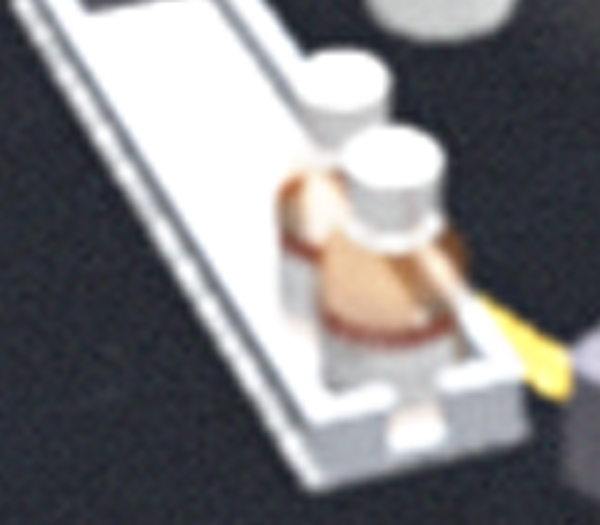

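Call:
play_rows --pt "0 0.02 0.003 0.009 0 0" --pt "0 0.045 0.003 0.009 0 0" --pt "0 0.07 0.003 0.009 0 0" --pt "0 0.095 0.003 0.009 0 0" --pt "0 0.115 0.003 0.009 0 0" --pt "0 0.13 0.003 0.009 0 0" --pt "0 0.14 0.003 0.009 0 0" --pt "0 0.148 0.003 0.009 0 0" --pt "0 0.153 0.003 0.009 0 0" --pt "0 0.153 0.003 0.009 0 0"

```text
t: 25.4
tcp_pos: [0.5194, 0.1247, 0.1018]
tool_rot: [-0.413, 0.573, -0.572, 0.416]
force: [0.3, 0.1, -2.2]
finger_gap: 0.372
```

```bash
python3 - <<'E'
from h import *
print(sense()["force"],delta((.5188,.1240,.0945),AL))
shot("wrist","w17");shot("side","s17",(190,120,400,280),3)
E
```

```text
[ 0.2927  0.0599 -2.2362] [ 0.0009  0.0073 -0.0003 -0.0018 -0.0007 -0.0034]
```

View pics/w17.png

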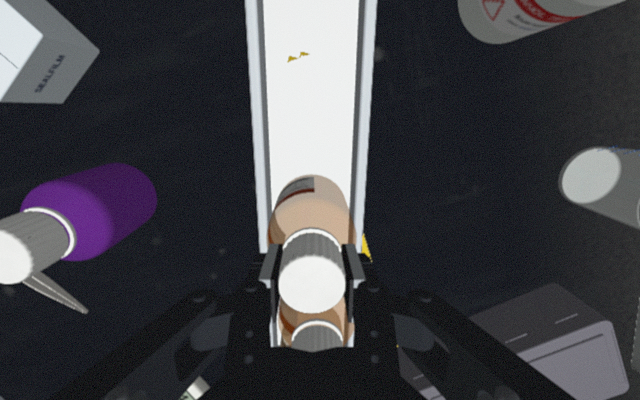

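View pics/s17.png

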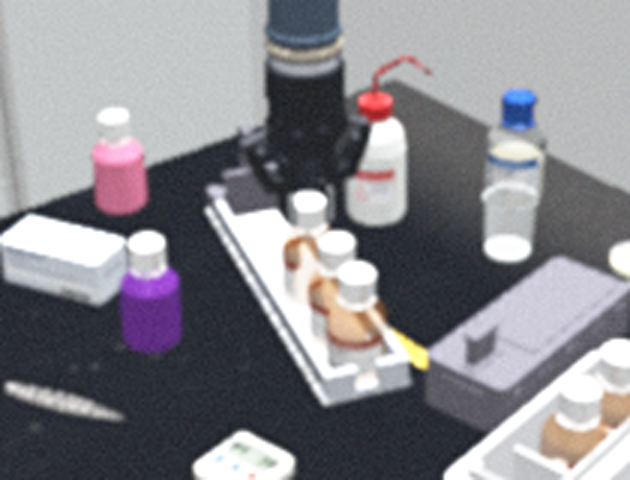

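Call:
play_rows --pt "0 0.003 0 0 0 0" --pt "0 0.005 0 0 0 0" --pt "0 0.007 0 0 0 0" --pt "0 0.0075 0 0 0 0" --pt "0 0.0075 0 0 0 0"

```text
t: 26.0
tcp_pos: [0.5194, 0.125, 0.0945]
tool_rot: [-0.414, 0.573, -0.572, 0.416]
force: [-1.0, 0.3, -1.5]
finger_gap: 0.373
```

Call:
play_rows --pt "0 0.001 0 0 0 0" --pt "0 0.0015 0 0 0 0" --pt "0 0.0015 0 0 0 0"

```text
t: 26.3
tcp_pos: [0.5196, 0.125, 0.0933]
tool_rot: [-0.413, 0.573, -0.573, 0.417]
force: [-0.6, -0.3, 0.5]
finger_gap: 0.376
```

Call:
play_rows --pt "0 0 0 0 0 0" --pt "0 0 0 0 0 0" --pt "0 0 0 0 0 0" --pt "0 -0.01 0 0 0 0" --pt "0 -0.03 0 0 0 0" --pt "0 -0.06 0 0 0 0" --pt "0 -0.1 0 0 0 0" --pt "0 -0.14 0 0 0 0" --pt "0 -0.17 0 0 0 0" --gripper 0.07

```text
t: 27.2
tcp_pos: [0.5195, 0.1246, 0.2665]
tool_rot: [0.412, -0.572, 0.573, -0.418]
force: [1.0, -0.5, -0.3]
finger_gap: 0.817
```

```bash
python3 - <<'E'
from h import *
print(sense()["force"],delta((.5108,-.2503,.20),AT))
shot("wrist","w18");shot("side","s18",(190,120,400,280),3)
E
```

```text
[ 1.0443 -0.4562 -0.2642] [ 0.3593  0.0654  0.108  -0.0026  1.0746 -0.0076]
```

View pics/w18.png

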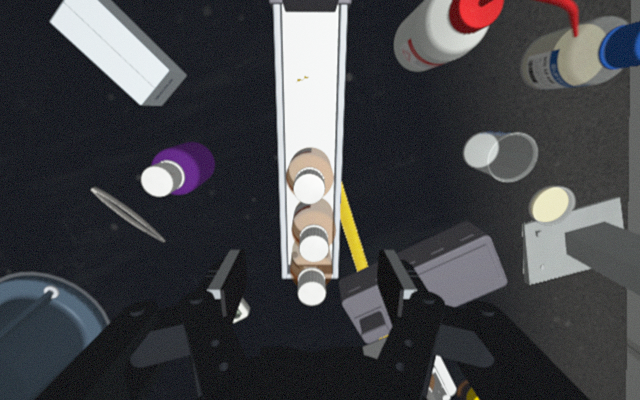

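View pics/s18.png

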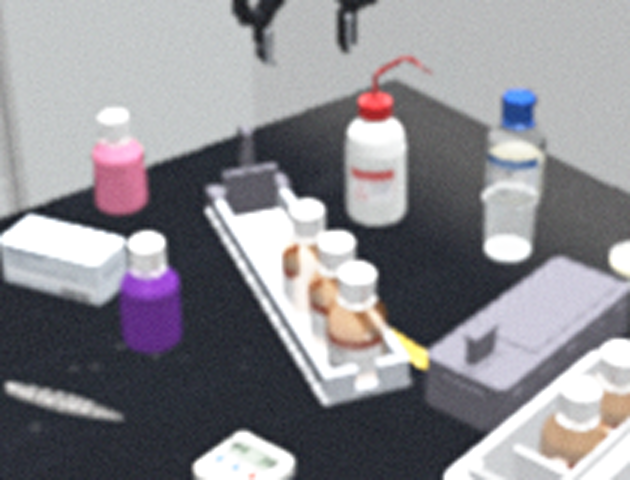

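Call:
play_rows --pt "0.02 0 0.006 0 0.06 0" --pt "0.06 0 0.018 0 0.18 0" --pt "0.105 0 0.032 0 0.31 0" --pt "0.15 0 0.045 0 0.45 0" --pt "0.195 0 0.059 0 0.58 0" --pt "0.24 0 0.072 0 0.72 0" --pt "0.285 0.01 0.086 0 0.85 0" --pt "0.325 0.03 0.098 0 0.97 0" --pt "0.35 0.05 0.105 0 1.05 0" --pt "0.359 0.065 0.108 -0.0026 1.0746 -0.0076" --pt "0.359 0.065 0.108 -0.0026 1.0746 -0.0076" --pt "0.359 0.065 0.108 -0.0026 1.0746 -0.0076"

```text
t: 28.5
tcp_pos: [0.5097, -0.2487, 0.1967]
tool_rot: [-0.066, 0.705, -0.703, 0.062]
force: [0.2, 1.0, -0.3]
finger_gap: 0.815
```

```bash
python3 - <<'E'
from h import *
print(delta((.5108,-.2503,.09),AT))
cm=camera_model("wrist");shot("wrist","w19");
im=cv2.imread("pics/w19.png")
print(proj("wrist",(.5108,-.2503,.116),cm),proj("wrist",(.5743,-.2385,.116),cm))
print(delta((.5108,-.2503,.09),AT))
E
```

```text
[-0.0013  0.1066  0.0021  0.0024  0.0016  0.0047]
[313.4337 208.173 ] [313.4288 127.5683]
[-0.0007  0.1074  0.0019  0.0011  0.0022  0.0037]
```

View pics/w19.png

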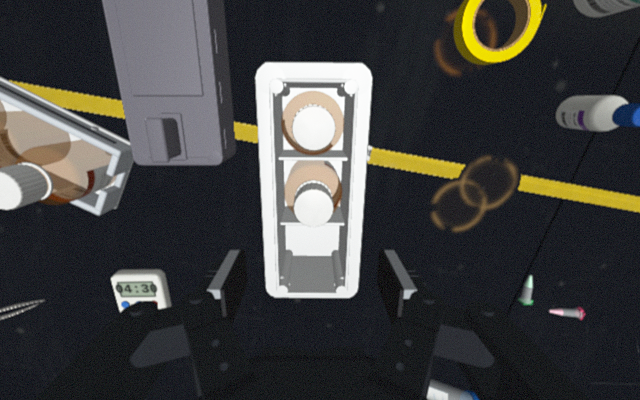

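Cap tops are at (313,207) and (313,128), exactly where predicted. Descend onto the middle one.

Call:
play_rows --pt "0 0.025 0.002 0.001 0.002 0.004" --pt "0 0.05 0.002 0.001 0.002 0.004" --pt "0 0.07 0.002 0.001 0.002 0.004" --pt "0 0.085 0.002 0.001 0.002 0.004" --pt "0 0.097 0.002 0.001 0.002 0.004" --pt "0 0.105 0.002 0.001 0.002 0.004" --pt "0 0.1074 0.002 0.001 0.002 0.004" --pt "0 0.1074 0.002 0.001 0.002 0.004"

```text
t: 29.35
tcp_pos: [0.5103, -0.2519, 0.0899]
tool_rot: [0.063, -0.704, 0.705, -0.063]
force: [0.1, 0.2, 0.1]
finger_gap: 0.821
```

Call:
play_rows --pt "0 0 0 0 0 0" --pt "0 0 0 0 0 0" --pt "0 0 0 0 0 0" --pt "0 0 0 0 0 0" --pt "0 0 0 0 0 0" --gripper 0.0 --force 50

```text
t: 29.85
tcp_pos: [0.5102, -0.2518, 0.0904]
tool_rot: [0.062, -0.704, 0.704, -0.063]
force: [-0.9, 3.0, 5.3]
finger_gap: 0.379
```

Call:
play_rows --pt "0 -0.01 0 0 0 0" --pt "0 -0.025 0 0 0 0" --pt "0 -0.045 0 0 0 0" --pt "0 -0.07 0 0 0 0" --pt "0 -0.1 0 0 0 0" --pt "0 -0.13 0 0 0 0" --pt "0 -0.16 0 0 0 0" --pt "0 -0.165 0 0 0 0" --pt "0 -0.165 0 0 0 0"

```text
t: 30.75
tcp_pos: [0.51, -0.2523, 0.2552]
tool_rot: [0.062, -0.704, 0.705, -0.063]
force: [-0.0, 0.1, -2.0]
finger_gap: 0.373
```

```bash
python3 - <<'E'
from h import *
print(sense()["force"],delta((.5390,.1858,.255),AL))
shot("side","s20",(280,80,500,280),3)
E
```

```text
[-0.0056  0.1494 -2.0059] [-0.1059 -0.0005 -0.4261 -0.0027 -1.0769 -0.0002]
```

View pics/s20.png

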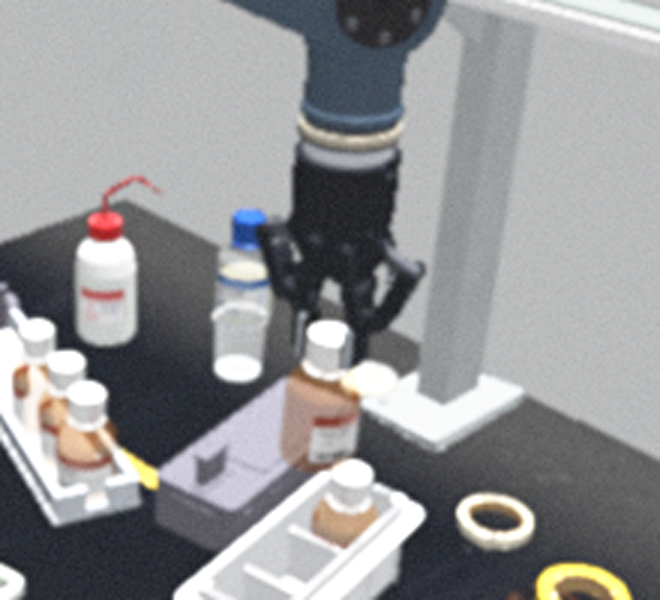

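Call:
play_rows --pt "-0.005 0 -0.02 0 -0.05 0" --pt "-0.013 0 -0.055 0 -0.14 0" --pt "-0.024 0 -0.097 0 -0.25 0" --pt "-0.035 0 -0.14 0 -0.36 0" --pt "-0.046 0 -0.185 0 -0.47 0" --pt "-0.057 0 -0.23 0 -0.58 0" --pt "-0.069 0 -0.276 0 -0.7 0" --pt "-0.08 0 -0.32 0 -0.81 0" --pt "-0.091 0 -0.365 0 -0.93 0" --pt "-0.1 0 -0.4 0 -1.03 0" --pt "-0.106 0 -0.426 -0.0027 -1.077 0" --pt "-0.106 0 -0.426 -0.0027 -1.077 0"

```text
t: 32.0
tcp_pos: [0.5374, 0.1893, 0.2518]
tool_rot: [-0.418, 0.573, -0.57, 0.415]
force: [0.1, -0.1, -2.5]
finger_gap: 0.37
```

Call:
play_rows --pt "0 0 0 0 0 0" --pt "0 0 0 0 0 0" --pt "0 0 0 0 0 0"

```text
t: 32.3
tcp_pos: [0.5387, 0.1848, 0.2538]
tool_rot: [-0.415, 0.574, -0.572, 0.414]
force: [-0.5, 0.7, -2.3]
finger_gap: 0.375
```

```bash
python3 - <<'E'
from h import *
print(sense()["force"],delta((.5390,.1858,.0945),AL))
shot("wrist","w21")
E
```

```text
[-0.5089  0.6879 -2.2556] [-0.0011  0.1593  0.0004  0.003  -0.0018 -0.0001]
```

View pics/w21.png

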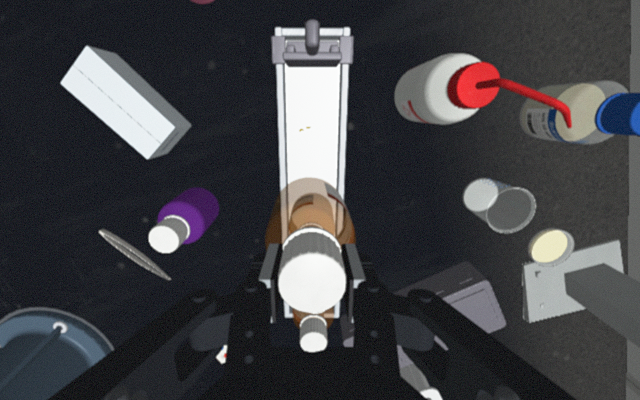

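Call:
play_rows --pt "-0.003 0.02 0 0.003 0 0" --pt "-0.003 0.045 0 0.003 0 0" --pt "-0.003 0.07 0 0.003 0 0" --pt "-0.003 0.095 0 0.003 0 0" --pt "-0.003 0.115 0 0.003 0 0" --pt "-0.003 0.13 0 0.003 0 0" --pt "-0.003 0.14 0 0.003 0 0" --pt "-0.003 0.148 0 0.003 0 0" --pt "-0.003 0.153 0 0.003 0 0" --pt "-0.003 0.153 0 0.003 0 0"

```text
t: 33.35
tcp_pos: [0.5397, 0.1889, 0.1012]
tool_rot: [0.415, -0.572, 0.573, -0.415]
force: [-0.0, 0.5, -2.4]
finger_gap: 0.379
```

```bash
python3 - <<'E'
from h import *
print(sense()["force"],delta((.5396,.1877,.094),AL))
shot("side","s22",(190,120,400,280),3);shot("wrist","w22")
E
```

```text
[-0.0403  0.4661 -2.3593] [ 0.0012  0.0072  0.0003 -0.0009 -0.0002 -0.0008]
```

View pics/s22.png

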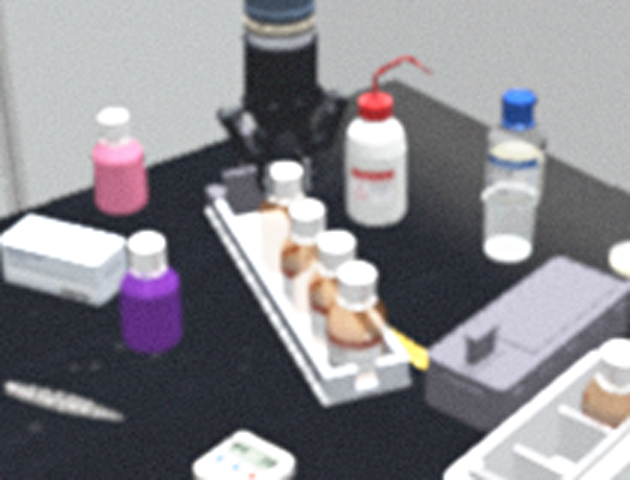

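Call:
play_rows --pt "0 0.003 0 0 0 0" --pt "0 0.005 0 0 0 0" --pt "0 0.007 0 0 0 0" --pt "0 0.008 0 0 0 0" --pt "0 0.0085 0 0 0 0" --pt "0 0.0085 0 0 0 0"

```text
t: 34.05
tcp_pos: [0.5397, 0.1891, 0.0929]
tool_rot: [0.415, -0.572, 0.573, -0.416]
force: [0.5, -0.8, -1.1]
finger_gap: 0.378
```

Call:
play_rows --pt "0 0 0 0 0 0" --pt "0 0 0 0 0 0" --pt "0 0 0 0 0 0" --pt "0 -0.01 0 0 0 0" --pt "0 -0.03 0 0 0 0" --pt "0 -0.06 0 0 0 0" --pt "0 -0.1 0 0 0 0" --pt "0 -0.14 0 0 0 0" --pt "0 -0.17 0 0 0 0" --pt "0 -0.17 0 0 0 0" --gripper 0.07

```text
t: 35.05
tcp_pos: [0.5425, 0.1896, 0.269]
tool_rot: [0.411, -0.57, 0.575, -0.419]
force: [-0.1, 1.0, -0.4]
finger_gap: 0.815
```

```bash
python3 - <<'E'
from h import *
print(sense()["force"],delta((.5743,-.2385,.20),AT))
shot("wrist","w23")
E
```

```text
[-0.1382  0.9618 -0.3661] [ 0.3975  0.0685  0.1624 -0.0075  1.0751 -0.0123]
```

View pics/w23.png

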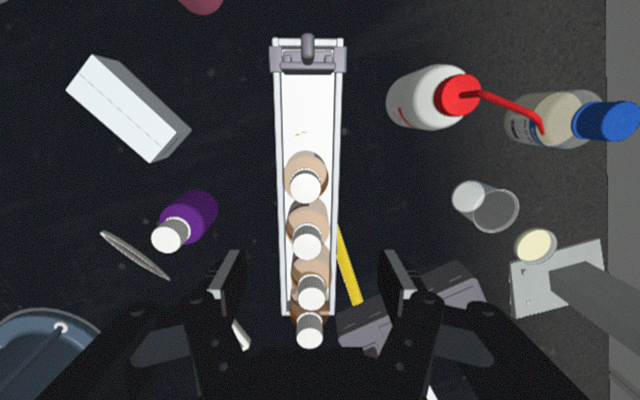

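Call:
play_rows --pt "0.02 0 0.008 0 0.05 0" --pt "0.055 0 0.022 0 0.15 0" --pt "0.095 0 0.039 0 0.26 0" --pt "0.14 0 0.057 0 0.38 0" --pt "0.185 0 0.075 0 0.5 0" --pt "0.23 0 0.094 0 0.62 0" --pt "0.275 0.01 0.112 0 0.74 0" --pt "0.32 0.03 0.13 0 0.86 0" --pt "0.36 0.05 0.147 0 0.97 0" --pt "0.39 0.065 0.16 -0.005 1.05 -0.01" --pt "0.3975 0.0685 0.1624 -0.0075 1.075 -0.0123" --pt "0.3975 0.0685 0.1624 -0.0075 1.075 -0.0123"

```text
t: 36.3
tcp_pos: [0.569, -0.2397, 0.1921]
tool_rot: [-0.068, 0.705, -0.703, 0.057]
force: [-0.0, 0.7, 0.4]
finger_gap: 0.818
```

Call:
play_rows --pt "0 0 0 0 0 0" --pt "0 0 0 0 0 0"

```text
t: 36.5
tcp_pos: [0.5703, -0.2375, 0.1948]
tool_rot: [0.068, -0.704, 0.704, -0.06]
force: [0.6, 0.0, -0.5]
finger_gap: 0.819
```

```bash
python3 - <<'E'
from h import *
cm=camera_model("wrist");shot("wrist","w24")
print(proj("wrist",(.5743,-.2385,.116),cm))
print(delta((.5743,-.2385,.09),AT))
E
```

```text
[313.1604 204.9018]
[-0.0048  0.105   0.0017  0.0003  0.0023  0.0115]
```

View pics/w24.png

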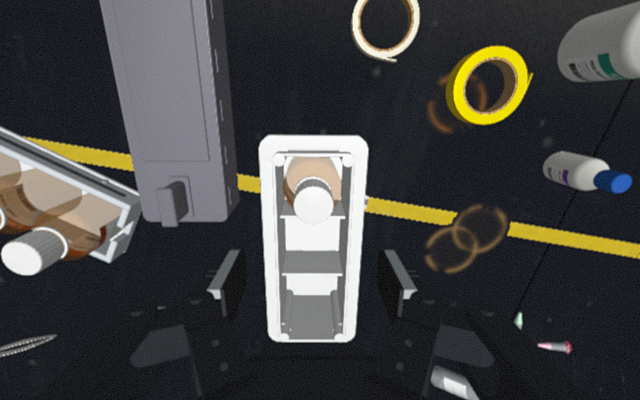

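Call:
play_rows --pt "-0.0075 0.025 0.002 0 0.002 0.0115" --pt "-0.0075 0.05 0.002 0 0.002 0.0115" --pt "-0.0075 0.07 0.002 0 0.002 0.0115" --pt "-0.0075 0.085 0.002 0 0.002 0.0115" --pt "-0.0075 0.096 0.002 0 0.002 0.0115" --pt "-0.0075 0.103 0.002 0 0.002 0.0115" --pt "-0.0075 0.105 0.002 0 0.002 0.0115" --pt "-0.0075 0.105 0.002 0 0.002 0.0115"

```text
t: 37.35
tcp_pos: [0.5771, -0.2401, 0.0895]
tool_rot: [0.063, -0.704, 0.704, -0.063]
force: [0.5, -0.3, -0.1]
finger_gap: 0.822
```

Call:
play_rows --pt "0 0 0 0 0 0" --pt "0 0 0 0 0 0" --pt "0 0 0 0 0 0" --pt "0 0 0 0 0 0" --pt "0 0 0 0 0 0" --gripper 0.0 --force 50

```text
t: 37.85
tcp_pos: [0.577, -0.2397, 0.0899]
tool_rot: [-0.063, 0.705, -0.704, 0.063]
force: [0.3, 2.2, 5.5]
finger_gap: 0.375
```

Call:
play_rows --pt "0 -0.01 0 0 0 0" --pt "0 -0.025 0 0 0 0" --pt "0 -0.045 0 0 0 0" --pt "0 -0.07 0 0 0 0" --pt "0 -0.1 0 0 0 0" --pt "0 -0.13 0 0 0 0" --pt "0 -0.16 0 0 0 0" --pt "0 -0.165 0 0 0 0" --pt "0 -0.165 0 0 0 0"

```text
t: 38.75
tcp_pos: [0.5773, -0.2404, 0.2555]
tool_rot: [0.062, -0.704, 0.705, -0.063]
force: [-0.7, 0.3, -2.8]
finger_gap: 0.373
```

```bash
python3 - <<'E'
from h import *
d=F0+.286*np.array([np.cos(LA),np.sin(LA)]);print(d)
print(sense()["force"],delta((*d,.255),AL))
shot("wrist","w25")
E
```

```text
[0.5601 0.2504]
[-0.6526  0.2695 -2.7974] [-0.0699 -0.0003 -0.4862 -0.0023 -1.0769 -0.0004]
```

View pics/w25.png

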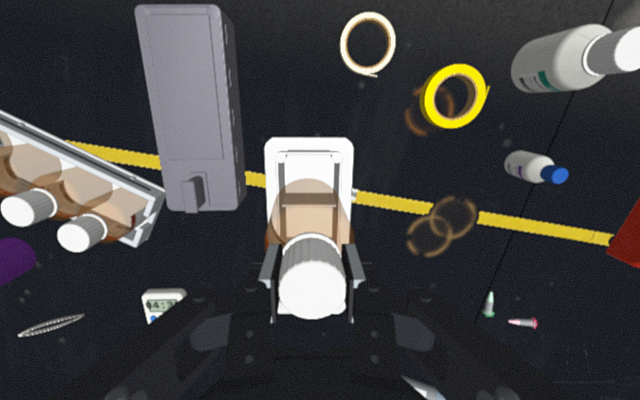

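Call:
play_rows --pt "-0.003 0 -0.02 0 -0.05 0" --pt "-0.008 0 -0.055 0 -0.13 0" --pt "-0.014 0 -0.098 0 -0.22 0" --pt "-0.02 0 -0.143 0 -0.32 0" --pt "-0.027 0 -0.19 0 -0.42 0" --pt "-0.034 0 -0.238 0 -0.53 0" --pt "-0.041 0 -0.285 0 -0.63 0" --pt "-0.048 0 -0.333 0 -0.74 0" --pt "-0.054 0 -0.38 0 -0.85 0" --pt "-0.061 0 -0.425 0 -0.95 0" --pt "-0.067 0 -0.463 0 -1.04 0" --pt "-0.07 0 -0.486 -0.0023 -1.077 0"

```text
t: 40.0
tcp_pos: [0.5571, 0.2545, 0.252]
tool_rot: [-0.419, 0.573, -0.569, 0.416]
force: [0.7, -1.0, -2.6]
finger_gap: 0.377
```

Call:
play_rows --pt "0 0 0 0 0 0" --pt "0 0 0 0 0 0" --pt "0 0 0 0 0 0" --pt "0 0 0 0 0 0"

```text
t: 40.4
tcp_pos: [0.5597, 0.2496, 0.2538]
tool_rot: [-0.415, 0.574, -0.572, 0.414]
force: [0.5, -0.3, -2.0]
finger_gap: 0.374
```

```bash
python3 - <<'E'
from h import *
print(sense()["force"],delta((.5601,.2504,.0945),AL))
shot("wrist","w26")
E
```

```text
[ 0.4989 -0.3198 -2.0302] [-0.0009  0.1593  0.0007  0.0036 -0.0012 -0.0003]
```

View pics/w26.png

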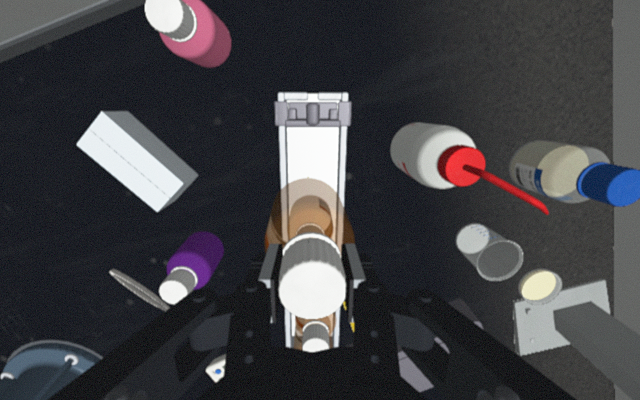

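Call:
play_rows --pt "-0.001 0.02 0 0.003 0 0" --pt "-0.001 0.045 0 0.003 0 0" --pt "-0.001 0.07 0 0.003 0 0" --pt "-0.001 0.095 0 0.003 0 0" --pt "-0.001 0.115 0 0.003 0 0" --pt "-0.001 0.13 0 0.003 0 0" --pt "-0.001 0.14 0 0.003 0 0" --pt "-0.001 0.148 0 0.003 0 0" --pt "-0.001 0.153 0 0.003 0 0" --pt "-0.001 0.153 0 0.003 0 0"

```text
t: 41.45
tcp_pos: [0.5599, 0.2517, 0.1011]
tool_rot: [-0.415, 0.573, -0.572, 0.415]
force: [0.4, 0.6, -2.7]
finger_gap: 0.374
```

```bash
python3 - <<'E'
from h import *
print(sense()["force"],delta((.5601,.2504,.093),AL))
shot("side","s27",(190,120,400,280),3)
E
```

```text
[ 0.3798  0.6279 -2.7225] [ 0.0012  0.0081  0.0006 -0.     -0.0002 -0.001 ]
```

View pics/s27.png

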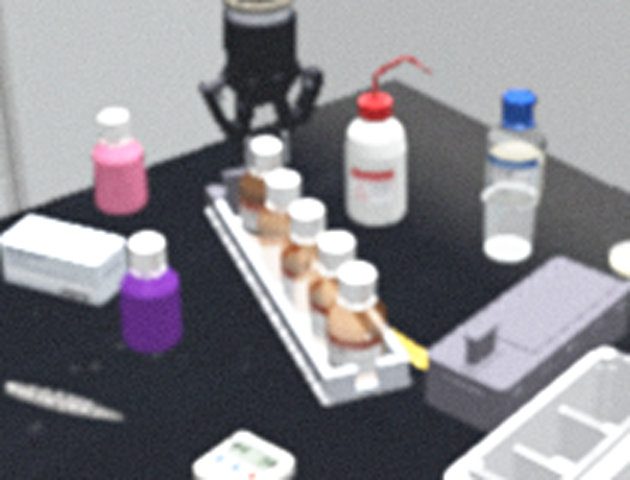

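Call:
play_rows --pt "0 0.003 0 0 0 0" --pt "0 0.005 0 0 0 0" --pt "0 0.007 0 0 0 0" --pt "0 0.008 0 0 0 0" --pt "0 0.0083 0 0 0 0" --pt "0 0.0083 0 0 0 0"

```text
t: 42.1
tcp_pos: [0.5599, 0.2519, 0.093]
tool_rot: [-0.415, 0.573, -0.572, 0.415]
force: [-0.1, 0.1, -2.3]
finger_gap: 0.373
```

Call:
play_rows --pt "0 0 0 0 0 0" --pt "0 0 0 0 0 0" --pt "0 0 0 0 0 0" --pt "0 -0.01 0 0 0 0" --pt "0 -0.03 0 0 0 0" --pt "0 -0.06 0 0 0 0" --pt "0 -0.1 0 0 0 0" --pt "0 -0.14 0 0 0 0" --pt "0 -0.17 0 0 0 0" --pt "0 -0.17 0 0 0 0" --gripper 0.07

```text
t: 43.1
tcp_pos: [0.5629, 0.2526, 0.2697]
tool_rot: [0.411, -0.571, 0.574, -0.42]
force: [-0.2, 0.9, 0.2]
finger_gap: 0.821
```

```bash
python3 - <<'E'
from h import *
d=F0+.358*np.array([np.cos(LA),np.sin(LA)])
print(d,sense()["force"],delta((*d,.08),AL))
shot("wrist","w28");shot("top","t28")
E
```

```text
[0.5825 0.3188] [-0.1979  0.937   0.2101] [-0.0676  0.1902 -0.004  -0.0111  0.0003 -0.0079]
```

View pics/w28.png

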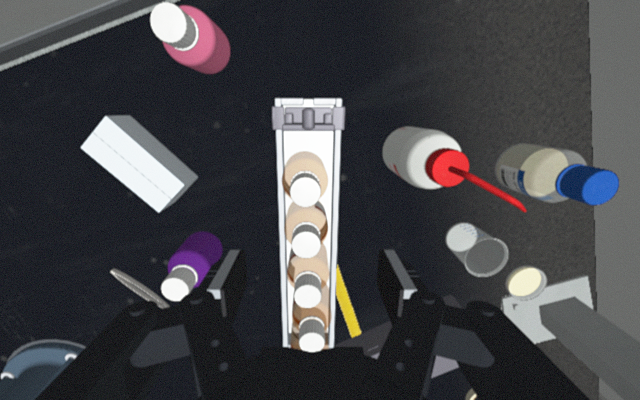

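Call:
play_rows --pt "-0.035 0 -0.004 -0.011 0 -0.008" --pt "-0.0695 0.02 -0.004 -0.011 0 -0.008" --pt "-0.0695 0.06 -0.004 -0.011 0 -0.008" --pt "-0.0695 0.1 -0.004 -0.011 0 -0.008" --pt "-0.0695 0.135 -0.004 -0.011 0 -0.008" --pt "-0.0695 0.16 -0.004 -0.011 0 -0.008" --pt "-0.0695 0.178 -0.004 -0.011 0 -0.008" --pt "-0.0695 0.188 -0.004 -0.011 0 -0.008" --pt "-0.0695 0.188 -0.004 -0.011 0 -0.008" --pt "-0.0695 0.188 -0.004 -0.011 0 -0.008"

```text
t: 44.2
tcp_pos: [0.5778, 0.3192, 0.0752]
tool_rot: [-0.419, 0.574, -0.571, 0.411]
force: [0.0, -0.7, 0.6]
finger_gap: 0.82
```

Call:
play_rows --pt "0 0 0 0 0 0" --pt "0 0 0 0 0 0" --pt "0 0 0 0 0 0" --pt "0 0 0 0 0 0" --pt "0 0 0 0 0 0" --pt "0 0 0 0 0 0" --pt "0 0 0 0 0 0" --gripper 0.0 --force 40

```text
t: 44.9
tcp_pos: [0.5822, 0.3182, 0.0763]
tool_rot: [0.417, -0.572, 0.573, -0.413]
force: [5.8, -3.3, -1.4]
finger_gap: 0.136
```

```bash
python3 - <<'E'
from h import *
print(lane(sense()["tcp_pos"],F0,LA))
shot("side","s29",(190,120,400,280),3)
E
```

```text
[0.3572 0.0002]
```

View pics/s29.png

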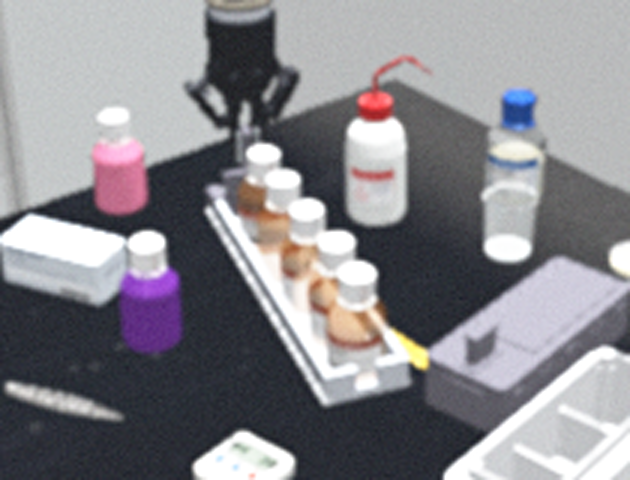

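```bash
python3 - <<'E'
from h import *
d=F0+.3572*np.array([np.cos(LA),np.sin(LA)])
print(delta((*d,.08),AL))
E
```

```text
[ 0.0001 -0.0037  0.0002  0.002  -0.      0.0043]
```

Call:
play_rows --pt "0 -0.002 0.004 0.002 0 0.004" --pt "0.003 -0.002 0.004 0.002 0 0.004" --pt "0.008 -0.002 0.004 0.002 0 0.004" --pt "0.014 -0.002 0.004 0.002 0 0.004" --pt "0.02 -0.002 0.004 0.002 0 0.004" --pt "0.026 -0.002 0.004 0.002 0 0.004" --pt "0.03 -0.002 0.004 0.002 0 0.004" --pt "0.034 -0.002 0.004 0.002 0 0.004" --pt "0.038 -0.002 0.004 0.002 0 0.004" --pt "0.042 -0.002 0.004 0.002 0 0.004" --pt "0.046 -0.002 0.004 0.002 0 0.004" --pt "0.05 -0.002 0.004 0.002 0 0.004"

```text
t: 46.15
tcp_pos: [0.5666, 0.271, 0.0764]
tool_rot: [-0.417, 0.575, -0.571, 0.413]
force: [5.7, 5.4, -17.1]
finger_gap: 0.131
```

```bash
python3 - <<'E'
from h import *
print(lane(sense()["tcp_pos"],F0,LA),sense()["force"])
shot("side","s30",(190,120,400,280),3)
E
```

```text
[0.3076 0.0003] [  5.7121   5.3669 -17.0687]
```

View pics/s30.png

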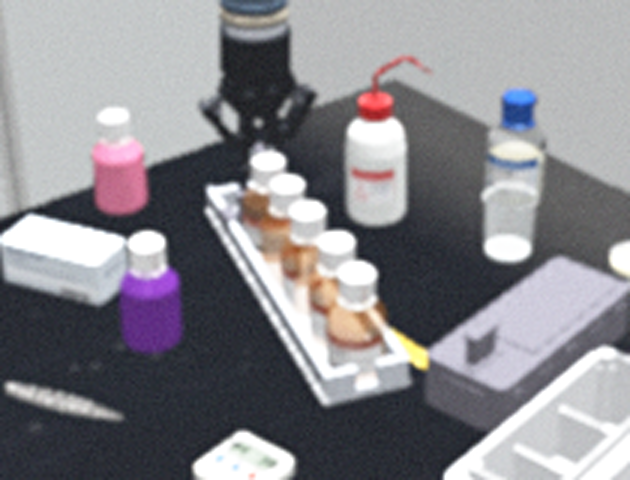

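Call:
play_rows --pt "0.002 0.002 0 0 0 0" --pt "0.004 0.002 0 0 0 0" --pt "0.006 0.002 0 0 0 0" --pt "0.007 0.002 0 0 0 0" --pt "0.007 0.002 0 0 0 0"

```text
t: 46.7
tcp_pos: [0.5648, 0.2654, 0.0764]
tool_rot: [-0.416, 0.575, -0.57, 0.414]
force: [3.4, 6.0, -6.5]
finger_gap: 0.136
```

Call:
play_rows --pt "0.001 0 0 0 0 0" --pt "0.002 0 0 0 0 0" --pt "0.003 0 0 0 0 0" --pt "0.003 0 0 0 0 0"

```text
t: 47.1
tcp_pos: [0.5639, 0.2626, 0.0764]
tool_rot: [-0.416, 0.575, -0.57, 0.414]
force: [3.7, 6.1, -5.9]
finger_gap: 0.135
```

Call:
play_rows --pt "0.001 0 0 0 0 0" --pt "0.002 0 0 0 0 0" --pt "0.003 0 0 0 0 0" --pt "0.003 0 0 0 0 0"

```text
t: 47.5
tcp_pos: [0.5634, 0.261, 0.0764]
tool_rot: [-0.415, 0.575, -0.57, 0.415]
force: [4.2, 10.3, -8.5]
finger_gap: 0.129
```

```bash
python3 - <<'E'
from h import *
print(lane(sense()["tcp_pos"],F0,LA),sense()["force"])
E
```

```text
[0.2971 0.0002] [ 4.2023 10.3075 -8.4998]
```

Call:
play_rows --pt "0.001 0 0 0 0 0" --pt "0.002 0 0 0 0 0" --pt "0.003 0 0 0 0 0" --pt "0.003 0 0 0 0 0"

```text
t: 47.9
tcp_pos: [0.5633, 0.2605, 0.0764]
tool_rot: [-0.413, 0.576, -0.57, 0.416]
force: [5.9, 17.1, -10.4]
finger_gap: 0.134
```

Call:
play_rows --pt "0.001 0 0 0 0 0" --pt "0.002 0 0 0 0 0" --pt "0.003 0 0 0 0 0" --pt "0.003 0 0 0 0 0"

```text
t: 48.3
tcp_pos: [0.5629, 0.2592, 0.0764]
tool_rot: [-0.412, 0.577, -0.569, 0.417]
force: [6.4, 21.2, -12.7]
finger_gap: 0.132
```

```bash
python3 - <<'E'
from h import *
print(lane(sense()["tcp_pos"],F0,LA),sense()["force"])
E
```

```text
[0.2952 0.0002] [  6.435   21.213  -12.7004]
```

Call:
play_rows --pt "-0.003 0 0 0 0 0" --pt "-0.006 0.002 0 0 0 0" --pt "-0.006 0.002 0 0 0 0"

```text
t: 48.6
tcp_pos: [0.5631, 0.2599, 0.0763]
tool_rot: [-0.416, 0.574, -0.571, 0.414]
force: [0.3, 4.2, 4.3]
finger_gap: 0.138
```

Call:
play_rows --pt "0 0 0 0 0 0" --pt "0 0 0 0 0 0" --pt "0 0 0 0 0 0" --pt "0 0 0 0 0 0" --pt "0 -0.02 0 0 0 0" --pt "0 -0.05 0 0 0 0" --pt "0 -0.1 0 0 0 0" --pt "0 -0.15 0 0 0 0" --pt "0 -0.19 0 0 0 0" --pt "0 -0.19 0 0 0 0" --gripper 0.06

```text
t: 49.6
tcp_pos: [0.5673, 0.2589, 0.2705]
tool_rot: [-0.413, 0.573, -0.572, 0.417]
force: [0.7, 0.5, 1.2]
finger_gap: 0.702
```

```bash
python3 - <<'E'
from h import *
print(lane(sense()["tcp_pos"],F0,LA),sense()["force"])
shot("wrist","w31");shot("side","s31",(190,120,480,320),2.7)
E
```

```text
[ 0.2963 -0.0042] [0.7268 0.5092 1.187 ]
```

View pics/w31.png

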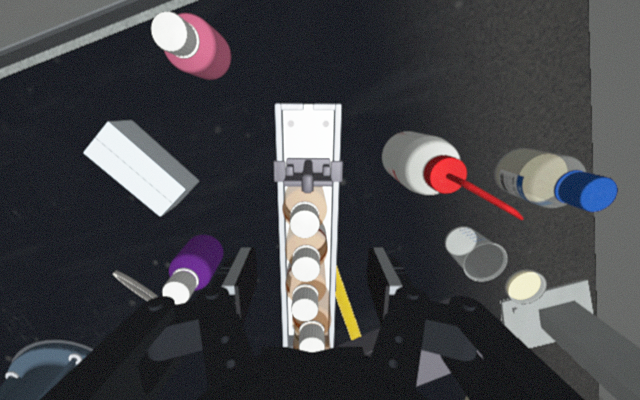

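View pics/s31.png

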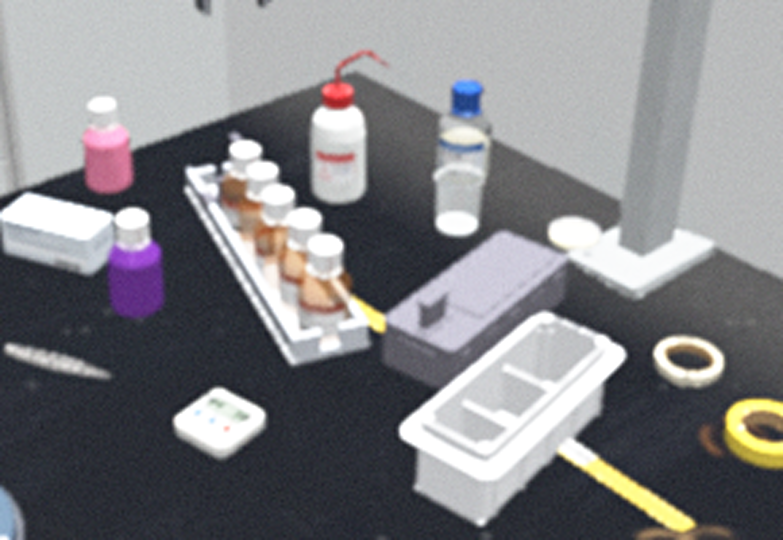

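```bash
python3 - <<'E'
from h import *
print(delta((.53,-.11,.28),AT))
E
```

```text
[ 0.3602 -0.0155  0.0824  0.0055  1.0747  0.0058]
```

Call:
play_rows --pt "0.02 0 0.005 0 0.06 0" --pt "0.06 0 0.014 0 0.18 0" --pt "0.105 -0.015 0.024 0 0.31 0" --pt "0.15 -0.015 0.034 0 0.45 0" --pt "0.195 -0.015 0.045 0 0.58 0" --pt "0.24 -0.015 0.055 0 0.72 0" --pt "0.285 -0.015 0.065 0 0.85 0" --pt "0.325 -0.015 0.074 0 0.97 0" --pt "0.35 -0.0155 0.08 0.005 1.05 0.006" --pt "0.36 -0.0155 0.0824 0.0055 1.0747 0.006" --pt "0.36 -0.0155 0.0824 0.0055 1.0747 0.006" --pt "0.36 -0.0155 0.0824 0.0055 1.0747 0.006"

```text
t: 50.9
tcp_pos: [0.5296, -0.1085, 0.2781]
tool_rot: [-0.065, 0.705, -0.703, 0.063]
force: [-0.7, 1.6, -0.2]
finger_gap: 0.703
```

Call:
play_rows --pt "0 0 0 0 0 0" --pt "0 0 0 0 0 0" --pt "0 0 0 0 0 0" --pt "0 0 0 0 0 0"

```text
t: 51.3
tcp_pos: [0.5303, -0.109, 0.2793]
tool_rot: [0.064, -0.704, 0.704, -0.064]
force: [-0.3, 0.3, 0.8]
finger_gap: 0.702
```

```bash
python3 - <<'E'
from h import *
print(sense()["tcp_pos"],delta((.53,-.11,.28),AT))
cm=camera_model("wrist");shot("wrist","w32");np.save("cm32.npy",cm,allow_pickle=True)
im=cv2.imread("pics/w32.png")
cv2.imwrite("pics/w32c.png",cv2.resize(im[100:240,230:390],None,fx=4,fy=4,interpolation=cv2.INTER_CUBIC))
E
```

```text
[ 0.5303 -0.109   0.2793] [ 0.0005 -0.0007  0.0009 -0.      0.0014  0.0012]
```

View pics/w32.png

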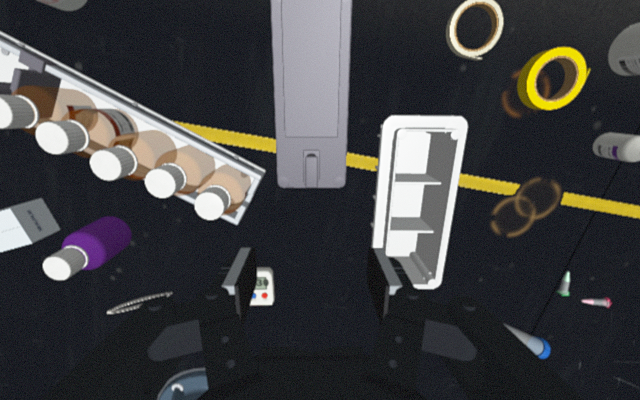

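View pics/w32c.png

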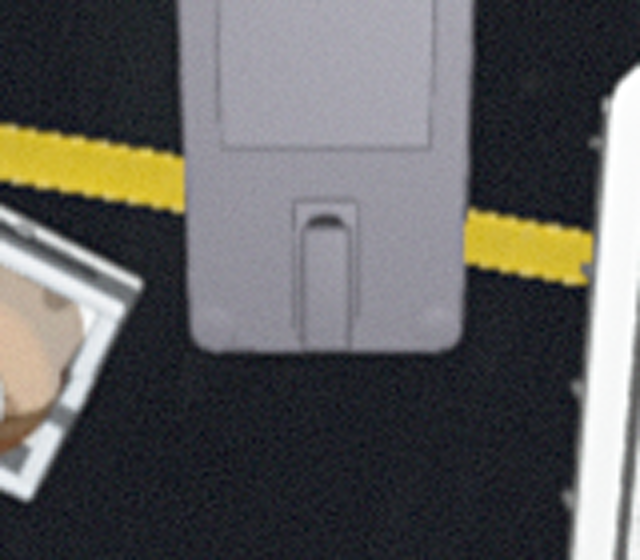

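```bash
python3 - <<'E'
from h import *
cm=np.load("cm32.npy",allow_pickle=True).item()
a=lambda u,v:(230+(u-1.5)/4,100+(v-1.5)/4)
A=onz("wrist",a(326.5,228),.088,cm);B=onz("wrist",a(326,347),.088,cm);print((A+B)/2,np.linalg.norm(A-B),np.degrees(np.arctan2(*(A-B)[1::-1])))
for p,q in [((192,353),(180,20)),((463,352),(474,20))]:
    A=onz("wrist",a(*p),.054,cm);B=onz("wrist",a(*q),.054,cm);print(A,B,np.degrees(np.arctan2(*(B-A)[1::-1])))
E=(onz("wrist",a(192,353),.054,cm)+onz("wrist",a(463,352),.054,cm))/2
print("end mid",E)
# tub ledge outline corners z=.07 in w32 : far (385,118)-(467,120), near (441,288)
for p in[(383,116),(468,117),(440,289)]:print(onz("wrist",p,.07,cm))
E
```

```text
[ 0.5377 -0.1077  0.088 ] 0.035862051424270486 10.1387944998356
[ 0.5009 -0.069   0.054 ] [ 0.6041 -0.0503  0.054 ] 10.286056776395512
[ 0.5175 -0.1575  0.054 ] [ 0.6202 -0.1381  0.054 ] 10.663307894417583
end mid [ 0.5092 -0.1132  0.054 ]
[ 0.6148 -0.1794  0.07  ]
[ 0.6317 -0.278   0.07  ]
[ 0.3989 -0.3207  0.07  ]
```

```bash
python3 - <<'E'
from h import *
print(delta((.5373,-.108,.061),AT))
E
```

```text
[-0.0073  0.2183  0.0001 -0.      0.0011  0.0011]
```

Call:
play_rows --pt "-0.007 0.04 0 0 0.001 0.001" --pt "-0.007 0.085 0 0 0.001 0.001" --pt "-0.007 0.125 0 0 0.001 0.001" --pt "-0.007 0.155 0 0 0.001 0.001" --pt "-0.007 0.18 0 0 0.001 0.001" --pt "-0.007 0.2 0 0 0.001 0.001" --pt "-0.007 0.212 0 0 0.001 0.001" --pt "-0.007 0.218 0 0 0.001 0.001" --pt "-0.007 0.218 0 0 0.001 0.001" --pt "-0.007 0.218 0 0 0.001 0.001"

```text
t: 52.35
tcp_pos: [0.5375, -0.1087, 0.062]
tool_rot: [0.063, -0.704, 0.705, -0.064]
force: [0.6, -0.4, -0.2]
finger_gap: 0.701
```

```bash
python3 - <<'E'
from h import *
print(sense()["force"],delta((.5373,-.108,.061),AT))
shot("wrist","w33")
E
```

```text
[ 0.5761 -0.4117 -0.2478] [ 0.0001  0.001  -0.0008 -0.0009 -0.0008 -0.0012]
```

View pics/w33.png

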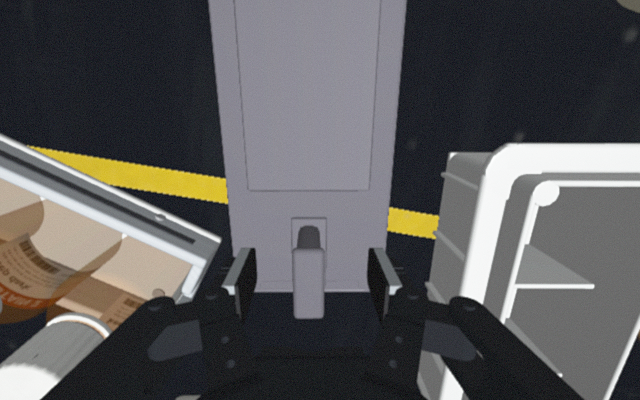

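Close, then lift straight up.

Call:
play_rows --pt "0 0 0 0 0 0" --pt "0 0 0 0 0 0" --pt "0 0 0 0 0 0" --pt "0 0 0 0 0 0" --pt "0 0 0 0 0 0" --pt "0 0 0 0 0 0" --pt "0 0 0 0 0 0" --gripper 0.0 --force 80

```text
t: 53.1
tcp_pos: [0.537, -0.1085, 0.0619]
tool_rot: [0.063, -0.704, 0.704, -0.063]
force: [-0.8, 0.3, 6.1]
finger_gap: 0.123
```

Call:
play_rows --pt "0 -0.005 0 0 0 0" --pt "0 -0.015 0 0 0 0" --pt "0 -0.03 0 0 0 0" --pt "0 -0.05 0 0 0 0" --pt "0 -0.075 0 0 0 0" --pt "0 -0.1 0 0 0 0" --pt "0 -0.13 0 0 0 0" --pt "0 -0.16 0 0 0 0" --pt "0 -0.16 0 0 0 0" --pt "0 -0.16 0 0 0 0"

```text
t: 54.1
tcp_pos: [0.5367, -0.1084, 0.2219]
tool_rot: [0.063, -0.704, 0.704, -0.063]
force: [-0.1, 0.4, -2.4]
finger_gap: 0.126
```

```bash
python3 - <<'E'
from h import *
s=sense();print(s["force"],s["ft_torque"],s["tcp_pos"],delta((.4244,-.2647,.22),AT))
shot("wrist","w34");shot("side","s34",(260,100,500,320),3)
E
```

```text
[-0.1464  0.3753 -2.4117] [0.0142 0.125  0.0033] [ 0.5367 -0.1084  0.2219] [ 0.1383  0.0019  0.1338 -0.0006 -0.0008 -0.0006]
```

View pics/s34.png

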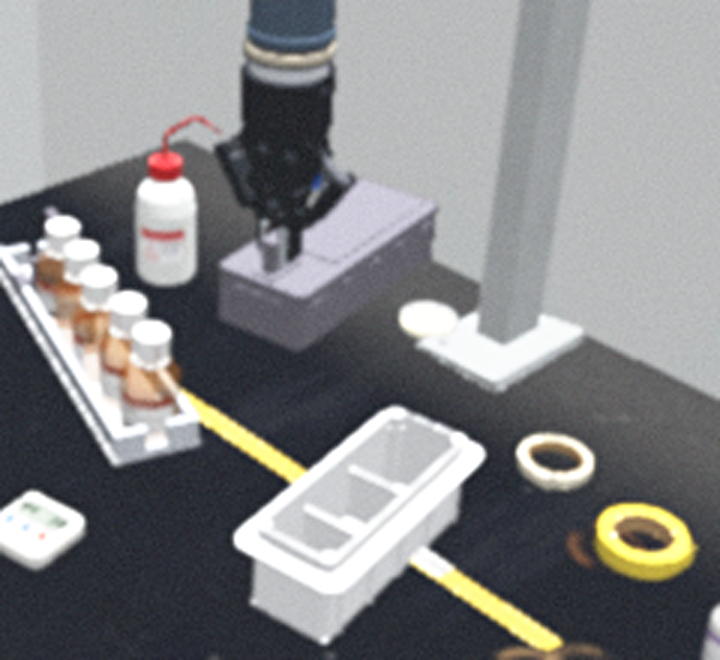

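View pics/w34.png

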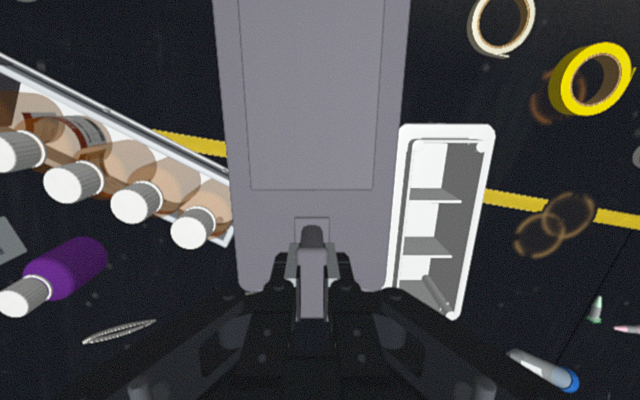

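Call:
play_rows --pt "0.013 0 0.013 0 0 0" --pt "0.035 0 0.034 0 0 0" --pt "0.06 0 0.058 0 0 0" --pt "0.085 0 0.082 0 0 0" --pt "0.11 0 0.106 0 0 0" --pt "0.128 0 0.124 0 0 0" --pt "0.1385 0.01 0.134 0 0 0" --pt "0.1385 0.03 0.134 0 0 0" --pt "0.1385 0.045 0.134 0 0 0" --pt "0.1385 0.053 0.134 0 0 0" --pt "0.1385 0.055 0.134 0 0 0" --pt "0.1385 0.055 0.134 0 0 0"

```text
t: 55.4
tcp_pos: [0.4244, -0.2645, 0.1656]
tool_rot: [-0.064, 0.705, -0.704, 0.063]
force: [0.8, 1.1, -1.8]
finger_gap: 0.126
```

```bash
python3 - <<'E'
from h import *
s=sense();print(s["force"],s["tcp_pos"],delta((.4240,-.2650,.165),AT))
shot("wrist","w35");shot("side","s35",(300,140,460,320),4);shot("top","t35",(370,140,490,290),4)
E
```

```text
[ 0.765   1.0899 -1.7855] [ 0.4244 -0.2645  0.1656] [ 0.0005  0.0006  0.0004  0.0012 -0.0003  0.001 ]
```

View pics/s35.png

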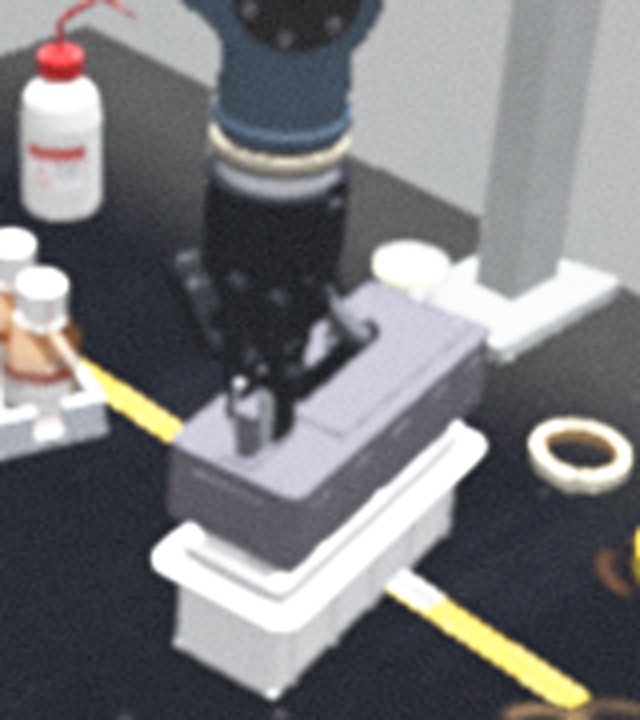

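View pics/t35.png

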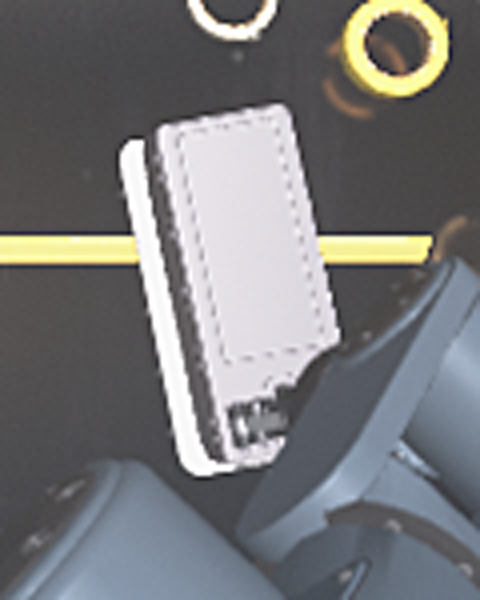

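View pics/w35.png

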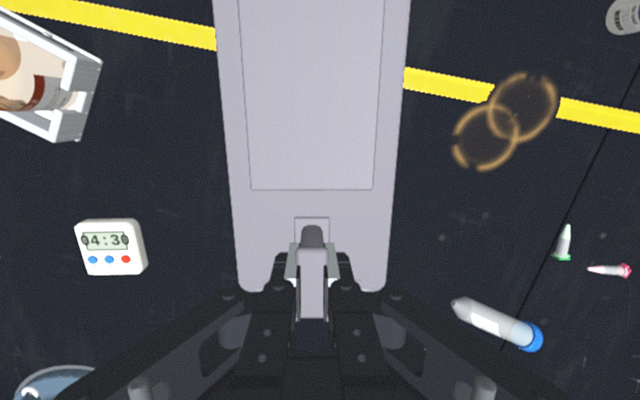

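Call:
play_rows --pt "0 0.004 0 0.001 0 0.001" --pt "0 0.008 0 0.001 0 0.001" --pt "0 0.012 0 0.001 0 0.001" --pt "0 0.016 0 0.001 0 0.001" --pt "0 0.02 0 0.001 0 0.001" --pt "0 0.023 0 0.001 0 0.001" --pt "0 0.025 0 0.001 0 0.001" --pt "0 0.025 0 0.001 0 0.001"

```text
t: 56.35
tcp_pos: [0.4242, -0.2649, 0.1409]
tool_rot: [0.063, -0.704, 0.704, -0.063]
force: [0.3, -0.1, -1.5]
finger_gap: 0.124
```

Call:
play_rows --pt "0 0.002 0 0 0 0" --pt "0 0.004 0 0 0 0" --pt "0 0.006 0 0 0 0" --pt "0 0.008 0 0 0 0" --pt "0 0.008 0 0 0 0"

```text
t: 56.85
tcp_pos: [0.4242, -0.2648, 0.133]
tool_rot: [0.063, -0.704, 0.704, -0.063]
force: [0.2, -0.6, -0.9]
finger_gap: 0.123
```

```bash
python3 - <<'E'
from h import *
s=sense();print(s["force"],s["ft_torque"],s["tcp_pos"])
shot("side","s36",(300,140,460,320),4)
E
```

```text
[ 0.24   -0.6351 -0.8876] [-0.0529  0.1339 -0.0164] [ 0.4242 -0.2648  0.133 ]
```

View pics/s36.png

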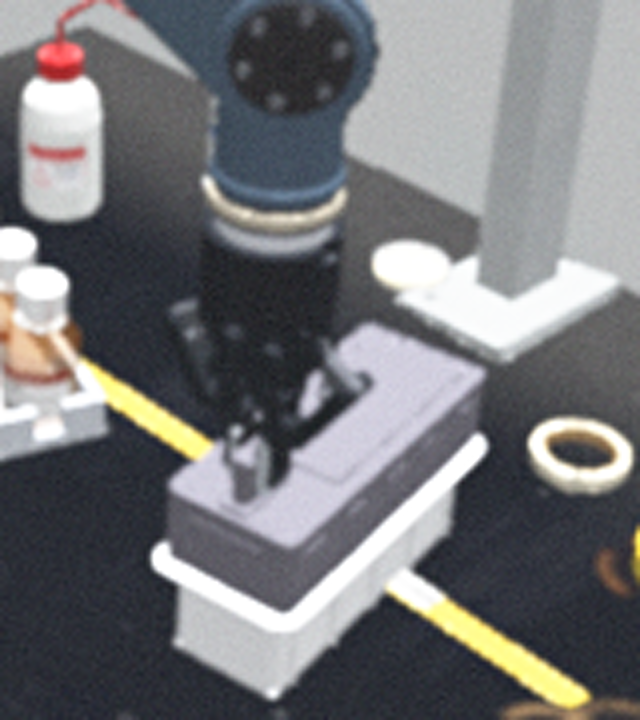

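Nearly seated; 2 mm more, release and rise.

Call:
play_rows --pt "0 0.001 0 0 0 0" --pt "0 0.002 0 0 0 0" --pt "0 0.0025 0 0 0 0" --pt "0 0.0025 0 0 0 0"

```text
t: 57.3
tcp_pos: [0.4245, -0.2652, 0.1318]
tool_rot: [0.063, -0.704, 0.705, -0.064]
force: [-2.0, 0.3, 7.5]
finger_gap: 0.127
```

Call:
play_rows --pt "0 0 0 0 0 0" --pt "0 0 0 0 0 0" --pt "0 0 0 0 0 0" --pt "0 0 0 0 0 0" --pt "0 -0.015 0 0 0 0" --pt "0 -0.04 0 0 0 0" --pt "0 -0.08 0 0 0 0" --pt "0 -0.12 0 0 0 0" --pt "0 -0.15 0 0 0 0" --pt "0 -0.15 0 0 0 0" --pt "0 -0.15 0 0 0 0" --gripper 0.07

```text
t: 58.4
tcp_pos: [0.4242, -0.2648, 0.281]
tool_rot: [0.063, -0.704, 0.705, -0.064]
force: [0.1, 0.7, -0.2]
finger_gap: 0.817
```

```bash
python3 - <<'E'
from h import *
s=sense();print(s["force"],s["tcp_pos"])
shot("side","s37",(190,120,480,320),2.7);cm=camera_model("wrist");shot("wrist","w37");np.save("cm37.npy",cm,allow_pickle=True);
im=cv2.imread("pics/w37.png")
cv2.imwrite("pics/w37c.png",cv2.resize(im[60:240,240:390],None,fx=3.3,fy=3.3,interpolation=cv2.INTER_CUBIC))
E
```

```text
[ 0.1303  0.7098 -0.1916] [ 0.4242 -0.2648  0.281 ]
```

View pics/s37.png

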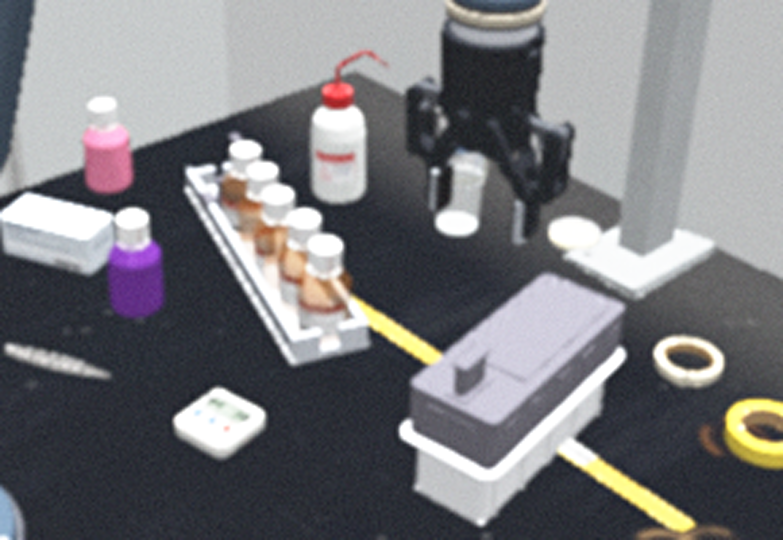

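View pics/w37.png

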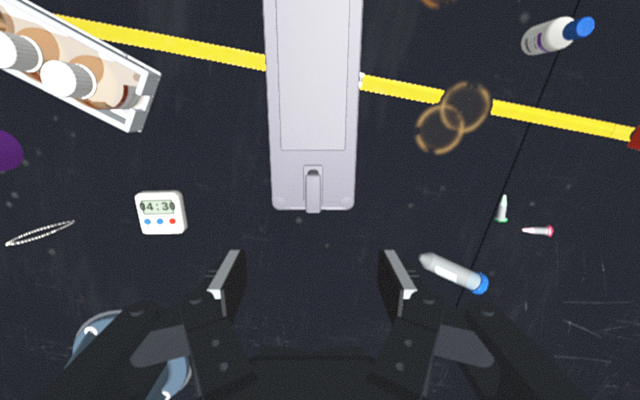

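```bash
python3 - <<'E'
from h import *
print(delta((.492,.04,.36),AL))
E
```

```text
[-0.1215 -0.0803 -0.2872  0.0021 -1.0757  0.0001]
```

Call:
play_rows --pt "-0.01 -0.04 -0.02 0 -0.06 0" --pt "-0.03 -0.08 -0.06 0 -0.18 0" --pt "-0.045 -0.08 -0.1 0 -0.32 0" --pt "-0.06 -0.08 -0.14 0 -0.46 0" --pt "-0.075 -0.08 -0.18 0 -0.6 0" --pt "-0.09 -0.08 -0.215 0 -0.74 0" --pt "-0.105 -0.08 -0.25 0 -0.88 0" --pt "-0.115 -0.08 -0.275 0 -1.0 0" --pt "-0.1215 -0.08 -0.287 0.002 -1.0757 0" --pt "-0.1215 -0.08 -0.287 0.002 -1.0757 0" --pt "-0.1215 -0.08 -0.287 0.002 -1.0757 0" --pt "-0.1215 -0.08 -0.287 0.002 -1.0757 0"

```text
t: 59.7
tcp_pos: [0.4923, 0.0384, 0.3598]
tool_rot: [0.415, -0.572, 0.574, -0.414]
force: [-0.3, 0.1, 0.4]
finger_gap: 0.823
```

```bash
python3 - <<'E'
from h import *
cm=camera_model("wrist");shot("wrist","w38");np.save("cm38.npy",cm,allow_pickle=True)
shot("top","t38",(200,150,480,270),2.8)
shot("top","t38b",(390,155,470,265),5)
im=cv2.imread("pics/w38.png");cv2.imwrite("pics/w38c.png",cv2.resize(im[60:330,240:390],None,fx=2.2*2,fy=2.2,interpolation=cv2.INTER_CUBIC))
E
```

```text
(no output)
```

View pics/w38.png

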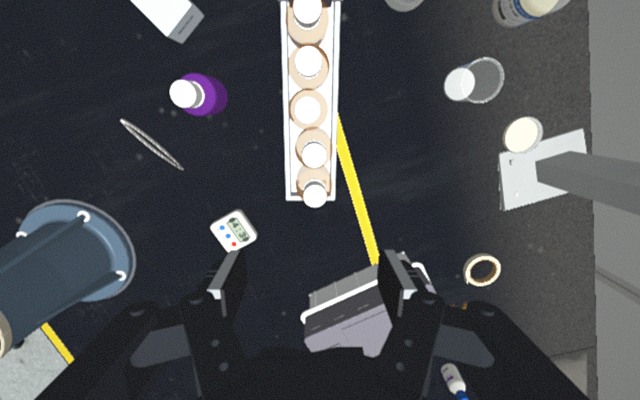

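View pics/t38.png

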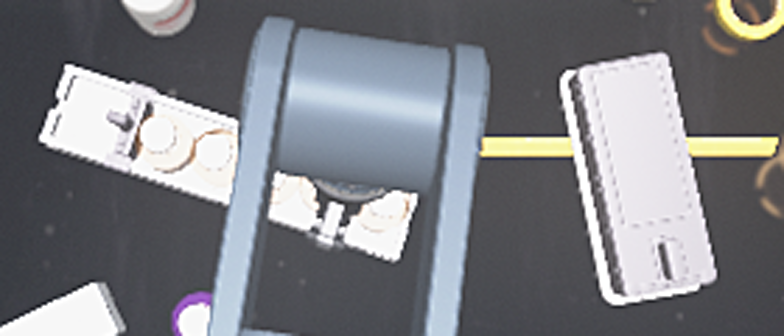

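View pics/t38b.png

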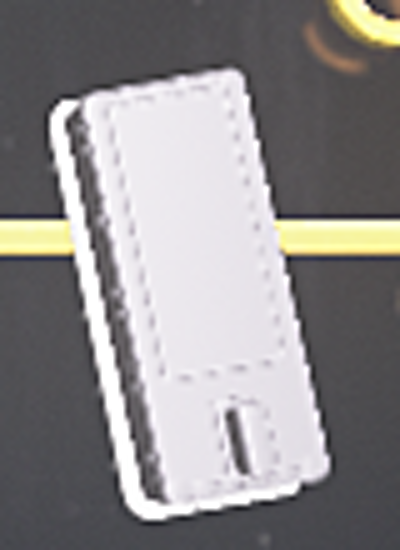

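```bash
python3 - <<'E'
from h import *
cm=np.load("cm38.npy",allow_pickle=True).item()
P=[lane(onz("wrist",p,.118,cm),F0,LA) for p in[(315,196),(314,155),(308,110),(309,60),(308,9)]]
print(np.array(P),np.linalg.norm(np.diff(P,axis=0),axis=1))
t=lambda u,v:(200+u/2.8,150+v/2.8)
print("fin",lane(onz("top",t(122,117),.112),F0,LA),"last cap",lane(onz("top",t(157,136),.118),F0,LA),lane(onz("top",t(214,151),.118),F0,LA))
# lid
g=lambda u,v:(390+(u-2)/5,155+(v-2)/5)
c=[onz("top",g(*p),.124) for p in [(85,95),(238,70),(327,472),(165,500)]];print(np.mean(c,0))
E
```

```text
[[ 0.0244 -0.0072]
 [ 0.0818 -0.0058]
 [ 0.1392  0.002 ]
 [ 0.1971  0.0004]
 [ 0.2504  0.0013]] [0.0574 0.0579 0.0578 0.0534]
fin [ 0.2892 -0.0006] last cap [0.2499 0.0068] [0.193  0.0034]
[ 0.5083 -0.2503  0.124 ]
```

View pics/w38c.png

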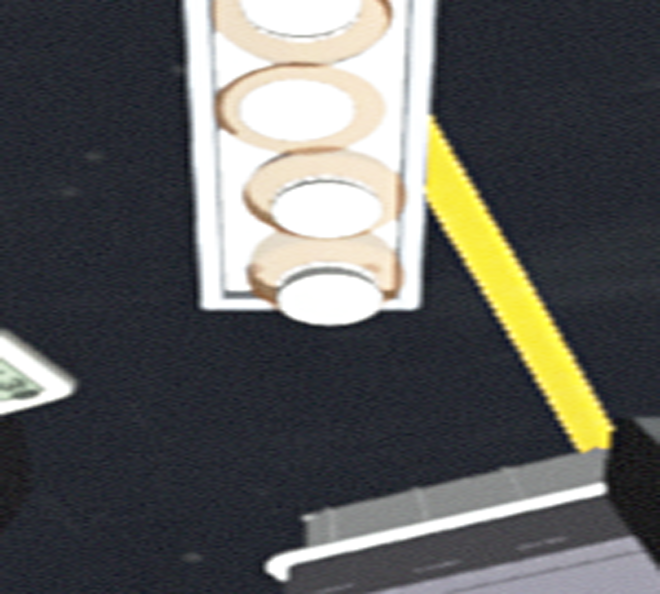

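```bash
python3 - <<'E'
from h import *
shot("side","s39",(190,120,480,320),2.7)
print(sense()["force"],sense()["qd"])
print(sign_off())
E
```

```text
[ 0.6249 -0.6333 -1.176 ] [ 0.0029 -0.0005 -0.0027  0.0025 -0.0003 -0.0002]
the job is handed in; nothing more can be done
None
```

View pics/s39.png

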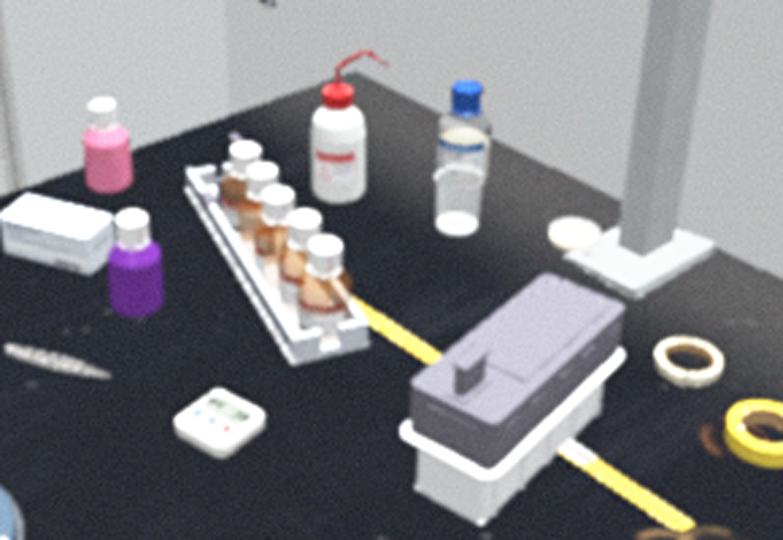

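The job is handed in, and every stage was carried out in the order asked, in about 60 s of the 200 s allowed; `sign_off()` gave no verdict.

**What I did:** I ran the follower forward to push the two old bottles against the front stop, then drew it back until it stalled at the rear. I tipped the lid up about 0.2 rad by its tab, lifted it off and set it on the bench between lane and tub. The three new bottles went upright into the lane behind the old ones. I closed the row with the follower until it stalled, then put the lid back on the empty tub and moved the gripper clear.

**Last checks:**
- **Bottles:** All five are upright in the final side view. Measured spacings between neighbours are 57–58 mm, except 53 mm for the rear pair, whose last cap sits at the edge of the picture.
- **Follower:** Its face measures about 24 mm behind the last bottle's centre. With a 29 mm bottle radius, that means contact.
- **Lid:** It measures within about 1 mm of the tub centre, with its skirt down on the ledge in the side view.
- **Other things:** The film box, beaker, wash bottle and the pink and purple look-alikes look untouched.

**Disagreements:**
- **Along the lane:** Positions read a few millimetres low, with the first old bottle at 24 mm where 28–29 mm was expected. I put this down to error in my estimate of the front stop.
- **Across the lane:** The two old bottles read -6 and -7 mm, although the rails allow only about ±5 mm. I put that down to measuring error, and it is still inside the ±10 mm limit.

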